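# Clear the carving board and tip the chips into the scrap bin

### The job

Clear up the carving board: stand the scoop on the bench with its mouth under the board's open edge, wipe all the wooden chips off the board into it with the scraper block (never take chips off the board with the fingers; one that lands on the bench is to be picked up and put in the scoop too). Once all the chips are in the scoop together, tip it out over the yellow scrap bin so that all of them end up in the bin. To finish, have the scraper hanging by its handle bar across both prongs of the red twin hook and the scoop standing flat on its green mat again, and leave the mallet, pot and wooden stones alone.

Things in the scene. Friction and masses are not known exactly. Their poses are not given: they have to be found in the camera images.
- board: Fixed plywood board, 250 (x) x 240 (y) mm, on a block. Origin on the bench under its centre, z up. Flat top 62 mm above the bench. Fences 24 mm high and 12.5 mm wide along the far edge (+x) and both side edges: the open floor is 215 mm wide (y -107.5 to 107.5), from the far fence at x = +112.5 to the open edge at x = -125, which faces the robot.
- board_edge (a point): Middle of the board's open edge, at x = -125, y = 0, z = 62 mm of the board; axes as the board. Here the top, 12 mm thick (underside 50 mm above the bench), overhangs its supporting block (238 mm wide, front face at x = -103) by 22 mm: the scoop's mouth slides under it until it meets the block.
- scoop: Loose aluminium pan, 170 (x) x 238 (y) mm, 0.35 kg. Origin: centre of its underside, z up. Floor and walls 4 mm thick, walls 45 mm high at the back (-x) and sides; the mouth at +x is fully open, no lip. Chips slide on it from about 25 degrees of tilt. The walls fit under the board's overhang, the arched handle does not. It starts on the green mat.
- scoop_grip (a point): Middle of the scoop's wooden handle bar (14 x 14 mm section, 238 mm long, along y), which arches across the pan on a thin post at each side; at x = -10, y = 0, z = 105 mm of the scoop; axes as the scoop. Grip it across x.
- scoop_lip (a point): Middle of the mouth edge of the scoop's floor, at x = +85, z = 4 mm of the scoop.
- scraper: Loose blue block with a heavy dark rubber sole, 50 (x) x 125 (y) x 30 (z) mm, 0.26 kg, standing on its sole. Origin: centre of the sole, z up. Above it a bar handle along y, 16 mm wide, 118 mm long, underside 85 and top 99 mm above the sole, on a post at each end; the window between block and bar is 98 mm long (y) and 55 mm high.
- scraper_grip (a point): Middle of the scraper's handle bar, 92 mm above its sole; axes as the scraper. Grip it across x.
- hook: Fixed dark steel stand with twin red hook prongs. Origin: on the bench, z up. The two prongs are 8 mm round bars at y = +32 and y = -32 that run from the post (its front at x = +36) towards -x, level, axis 185 mm high, to x = -100, where the tips turn up to 205 mm. The post is 195 mm high.
- hook_seat (a point): Where the scraper's bar should hang: midway between the prongs, 50 mm out along -x from the stand's origin, at the height of the top of the prongs (189 mm); axes as the stand. The underside of the bar rests here, the bar lying across both prongs.
- mat: Fixed green mat, 210 (x) x 270 (y) x 3 mm, the scoop's parking place. Origin: centre of its underside, on the bench.
- bin: Fixed yellow open scrap bin, 240 (x) x 280 (y) x 120 (z) mm outside, walls 6 mm. Origin: centre of its underside, on the bench.
- chip1: Wooden chip (offcut block) 30 (x) x 60 (y) x 22 (z) mm, loose, about 30 g, at the start flat on the board. Origin: centre of its underside (it may land on another side). Some of the six chips are absent in each run.
- chip2: Wooden chip (offcut block) 30 (x) x 60 (y) x 22 (z) mm, loose, about 30 g, at the start flat on the board. Origin: centre of its underside (it may land on another side). Some of the six chips are absent in each run.
- chip3: Wooden chip (offcut block) 30 (x) x 60 (y) x 22 (z) mm, loose, about 30 g, at the start flat on the board. Origin: centre of its underside (it may land on another side). Some of the six chips are absent in each run.
- chip4: Wooden chip (offcut block) 30 (x) x 60 (y) x 22 (z) mm, loose, about 30 g, at the start flat on the board. Origin: centre of its underside (it may land on another side). Some of the six chips are absent in each run.
- chip5: Wooden chip (offcut block) 30 (x) x 60 (y) x 22 (z) mm, loose, about 30 g, at the start flat on the board. Origin: centre of its underside (it may land on another side). Some of the six chips are absent in each run.
- chip6: Wooden chip (offcut block) 30 (x) x 60 (y) x 22 (z) mm, loose, about 30 g, at the start flat on the board. Origin: centre of its underside (it may land on another side). Some of the six chips are absent in each run.
- mallet: Rubber mallet 280 mm long, bystander, lying on the bench beyond the work. Do not disturb.
- pot: Open brass pot 90 mm across and 95 mm high, bystander. Do not disturb.
- stone1: Finished faceted wooden stone 72 mm across, bystander. Do not disturb.
- stone2: Finished faceted wooden stone 72 mm across, bystander. Do not disturb.
There are look-alikes about, which are no part of the job. What is shaped like the chip3 but purple or turquoise is not meant.

How it is judged (in metres and radians):
On the way, in this order (a step that is already met when the one before it is completed fails the run):
1. the scoop stands flat on the bench with its mouth under the board's open edge (x of scoop_lip in the frame of board between -0.13 and -0.08 m and y of scoop_lip in the frame of board between -0.03 and 0.03 m and z of scoop in the frame of board below 0.012 m and angle between scoop's own z axis and vertical below 0.08 rad and angle between the x axis of scoop and the x axis of board, either way round below 0.2 rad), for 0.2 s.
2. all the chips are in the scoop together (x of chip1 in the frame of scoop between -0.085 and 0.085 m and y of chip1 in the frame of scoop between -0.117 and 0.117 m and z of chip1 in the frame of scoop between -0.005 and 0.07 m and x of chip2 in the frame of scoop between -0.085 and 0.085 m and y of chip2 in the frame of scoop between -0.117 and 0.117 m and z of chip2 in the frame of scoop between -0.005 and 0.07 m and x of chip3 in the frame of scoop between -0.085 and 0.085 m and y of chip3 in the frame of scoop between -0.117 and 0.117 m and z of chip3 in the frame of scoop between -0.005 and 0.07 m and x of chip4 in the frame of scoop between -0.085 and 0.085 m and y of chip4 in the frame of scoop between -0.117 and 0.117 m and z of chip4 in the frame of scoop between -0.005 and 0.07 m and x of chip5 in the frame of scoop between -0.085 and 0.085 m and y of chip5 in the frame of scoop between -0.117 and 0.117 m and z of chip5 in the frame of scoop between -0.005 and 0.07 m and x of chip6 in the frame of scoop between -0.085 and 0.085 m and y of chip6 in the frame of scoop between -0.117 and 0.117 m and z of chip6 in the frame of scoop between -0.005 and 0.07 m), for 0.2 s.
3. the scoop is tipped, mouth down, over the bin (angle between scoop's own z axis and vertical above 0.45 rad and x of scoop_lip in the frame of bin between -0.14 and 0.14 m and y of scoop_lip in the frame of bin between -0.16 and 0.16 m and z of scoop_lip in the frame of bin above 0.05 m), for 0.2 s.
At the end, for the whole second after the job is handed in: All chips lie still in the bin below its rim; the scraper hangs still and upright (17 deg), its bar across both prongs, centred within 20 mm, between post and tips; the scoop stands flat and still on the mat, centres within 50 mm along each mat axis (x of chip1 in the frame of bin between -0.12 and 0.12 m and y of chip1 in the frame of bin between -0.14 and 0.14 m and z of chip1 in the frame of bin between -0.005 and 0.115 m and linear speed of each of chip1, chip2, chip3, chip4, chip5, chip6, scraper below 0.05 m/s and x of chip2 in the frame of bin between -0.12 and 0.12 m and y of chip2 in the frame of bin between -0.14 and 0.14 m and z of chip2 in the frame of bin between -0.005 and 0.115 m and x of chip3 in the frame of bin between -0.12 and 0.12 m and y of chip3 in the frame of bin between -0.14 and 0.14 m and z of chip3 in the frame of bin between -0.005 and 0.115 m and x of chip4 in the frame of bin between -0.12 and 0.12 m and y of chip4 in the frame of bin between -0.14 and 0.14 m and z of chip4 in the frame of bin between -0.005 and 0.115 m and x of chip5 in the frame of bin between -0.12 and 0.12 m and y of chip5 in the frame of bin between -0.14 and 0.14 m and z of chip5 in the frame of bin between -0.005 and 0.115 m and x of chip6 in the frame of bin between -0.12 and 0.12 m and y of chip6 in the frame of bin between -0.14 and 0.14 m and z of chip6 in the frame of bin between -0.005 and 0.115 m and x of scraper_grip in the frame of hook between -0.1 and 0.03 m and y of scraper_grip in the frame of hook between -0.02 and 0.02 m and z of scraper_grip in the frame of hook between 0.185 and 0.205 m and angle between scraper's own z axis and vertical below 0.3 rad and angle between the y axis of scraper and the y axis of hook, either way round below 0.8 rad and x of scoop in the frame of mat between -0.05 and 0.05 m and y of scoop in the frame of mat between -0.05 and 0.05 m and z of scoop in the frame of mat below 0.012 m and angle between scoop's own z axis and vertical below 0.08 rad and linear speed of scoop below 0.03 m/s); the robot touches nothing.
It fails at once if the fingers touch a chip that is on the board ((contact force between the fingers and chip1 above 0.3 N and x of chip1 in the frame of board between -0.12 and 0.12 m and y of chip1 in the frame of board between -0.12 and 0.12 m and z of chip1 in the frame of board between 0.055 and 0.12 m) or (contact force between the fingers and chip2 above 0.3 N and x of chip2 in the frame of board between -0.12 and 0.12 m and y of chip2 in the frame of board between -0.12 and 0.12 m and z of chip2 in the frame of board between 0.055 and 0.12 m) or (contact force between the fingers and chip3 above 0.3 N and x of chip3 in the frame of board between -0.12 and 0.12 m and y of chip3 in the frame of board between -0.12 and 0.12 m and z of chip3 in the frame of board between 0.055 and 0.12 m) or (contact force between the fingers and chip4 above 0.3 N and x of chip4 in the frame of board between -0.12 and 0.12 m and y of chip4 in the frame of board between -0.12 and 0.12 m and z of chip4 in the frame of board between 0.055 and 0.12 m) or (contact force between the fingers and chip5 above 0.3 N and x of chip5 in the frame of board between -0.12 and 0.12 m and y of chip5 in the frame of board between -0.12 and 0.12 m and z of chip5 in the frame of board between 0.055 and 0.12 m) or (contact force between the fingers and chip6 above 0.3 N and x of chip6 in the frame of board between -0.12 and 0.12 m and y of chip6 in the frame of board between -0.12 and 0.12 m and z of chip6 in the frame of board between 0.055 and 0.12 m)).
It fails at once if the mallet, pot or a wooden stone is moved more than 30 mm (distance of any of mallet, pot, stone1, stone2 from where it was at the start of the episode above 0.03 m).
Of chip1, chip2, chip3, chip4, chip5, chip6 only 3 to 6 are there at a start; the rules pass over those that are not, and their reading is None.
At some moment in a run one of scoop, scraper may be knocked a few centimetres aside while the robot is not near it.
It also fails if it takes over 210 s, if anything falls off the work surface, if the arm or the gripper's body presses on something with over 40 N, if the wrist force passes 120 N, or if a joint passes its speed limit or range.

### The arm

A 6-joint arm with a two-finger parallel gripper is mounted at the origin on the work surface. World frame = base frame: x ahead of the robot, y to its left, z up, the work surface at z = 0. Lengths are in mm, angles in rad, forces in N, time in s.
With the tool pointing down it reaches from about 350 to 875 mm from the base axis. Payload 4.2 kg.
Tool frame: the origin (TCP) lies at the very end of the fingers, on their centre line; the grasp point (between the pads) lies 19 mm behind it; z points along the fingers, y is the line along which they close (so a half turn about z gives the same grasp; the last joint's range is limited). The gripper opens to 85 mm and grips with 20 to 120 N. Pads are 22 mm wide; open, the fingers measure 114 mm over their backs; the gripper's body (76 mm by 85 mm) begins 54 mm behind the grasp point. The pads swing forward as they close: fully open they stand 13 mm farther back than shut.
Start: joints at [-0.959, 0.385, 0.008, 0, -1.194, -0.259], TCP at [215.969, -586.478, 231.312] pointing down, gripper open.
Joint ranges: [-3.14, 3.14], [-1.21, 2.06], [-1.07, 1.41], [-3.16, 2.05], [-2.99, -0.16], [-3.1, 3.1]. Speed limits (rad/s): [2.79, 2.79, 3.14, 3.14, 3.14, 3.14].

### API

Orientations are given as a unit quaternion [x, y, z, w].
In Python, from bench import monitor, get_image, camera_info, job_done gives the robot as it stands.
- The arm moves only by the tool send_rows, never from a script. Its argument "series" is a list of rows, each a list of 3 entries, a list of its own where there are three numbers: the shift along the tool's x, y, z in mm, then the turn, a rotation vector about the tool's x, y, z in rad, then the finger opening in mm, from 0 to 85.4. A call has 1 to 8 rows; each row shifts and turns the commanded pose from where the row before left it, along the tool's axes as they then stand; what a row does not reach is not made up. A row lasts 1/10 s, in which the tool goes at most 50 mm and 8.59 degrees, less where a joint would pass 70% of its speed; a pose out of reach is approached as far as the arm can. A call with a gripper value outside its range is refused whole. The fingers move at their own pace and stop on an object; the grip force is fixed at half the most. Time passes only in rows, so rows that do not move let the fingers close. It gives the time, the measured TCP pose, the force, the opening and the grip force at its end, in the units of the state.
- monitor.read_state(): the state, without advancing time (a new reading comes with each control period).
- get_image(name): name is "side" or "top" or "wrist"; returns the picture (400x640x3 uint8, red, green, blue); there is no depth.
- camera_info(name): a dict with "intrinsics" (3x3 intrinsics, pixels), "dist_coeffs" ([k1, k2, p1, p2, k3] as OpenCV has them; the pictures are not rectified), "R" (3x3) and "t" (3): a world point X has camera coordinates R X + t. Camera axes: x right, y down, z forward; pixel columns grow to the right and rows downward; lengths in mm; the calibration is good to about 2 mm. A picture is of the moment at which its call begins: read the wrist's pose just before it. camera_info takes no time and is no camera call; for the wrist camera it gives the pose at the moment of the call.
- job_done(): hands the job in; it is judged then, once.
The state is a dict: "clock": time; "joints": joint angles; "joint_vel": joint speeds; "joint_efforts": joint torques, N m; "position": TCP position; "ee_rot": TCP orientation; "contact_force": force on the tool from outside, world axes, zero at the start; "wrist_torque": the same for the moment, N m; "gripper_width": finger opening in mm; "grasp_force": force on a finger pad.
Only numpy, scipy, OpenCV 4.12 (cv2) and the standard library are available. Lean on these libraries where they do the work, as an engineer would, in place of code of your own. Each camera call takes 0.05 s, during which the arm holds its last target. There are 200 camera calls.

## Working session

There is one attempt and no reset: what is moved stays moved. The work goes in short steps, Python scripts to look and compute and a tool call to move; the robot and the scene stay as the last step left them, time stands still between calls to the robot, and variables do not carry over. Pictures are saved under pics/ and viewed, at most 14 in all, crops included, and the job is handed in when it is done.

Besides the shell and the picture viewer there is one more tool, called after ">>>" as a command line: name --argument value ..., lists and objects as JSON in quotes. send_rows: Moves the arm, as the interface text tells. Its arguments: {"type":"object","properties":{"series":{"type":"array"}},"required":["series"]}

```bash
ls; mkdir -p pics; python3 - <<'E'
from bench import monitor,get_image,camera_info
import cv2,json
s=monitor.read_state();print(s)
for n in("side","top"):
    cv2.imwrite(f"pics/{n}0.png",get_image(n)[:,:,::-1]);c=camera_info(n);print(n,c)
E
```

```text
pics
{'clock': 0.0, 'joints': array([-9.59370657e-01,  3.85567707e-01,  6.63168871e-03, -4.67299669e-04,
       -1.19397982e+00, -2.58617430e-01]), 'joint_vel': array([-0.00044588, -0.00019132,  0.00043093,  0.00067358, -0.00158309,
       -0.00037769]), 'joint_efforts': array([ 4.41720908e-05, -3.92291272e+01,  1.88399702e+01,  4.18621391e+00,
       -4.62557116e-03, -2.23628348e-05]), 'position': array([ 215.78418126, -585.95911401,  230.22183682]), 'ee_rot': array([-1.75405670e-01,  9.84495648e-01,  1.05257206e-03, -2.49673869e-04]), 'contact_force': array([-0.61920921,  0.54424698, -0.79861428]), 'wrist_torque': array([ 0.02294504, -0.04907977, -0.00736945]), 'grasp_force': 0.0, 'gripper_width': 85.60419650279394}
side {'intrinsics': array([[504.46645039,   0.        , 317.89656267],
       [  0.        , 504.46645039, 193.21138598],
       [  0.        ,   0.        ,   1.        ]]), 'dist_coeffs': array([0.02121404, 0.        , 0.        , 0.        , 0.        ]), 'R': array([[-0.89421876, -0.44747324, -0.01185386],
       [-0.34446337,  0.7047952 , -0.62016829],
       [ 0.28586326, -0.5504829 , -0.78437923]]), 't': array([ 536.19913571,  274.99875647, 1357.4542514 ])}
top {'intrinsics': array([[387.4925731 ,   0.        , 318.43657278],
       [  0.        , 387.4925731 , 202.5917181 ],
       [  0.        ,   0.        ,   1.        ]]), 'dist_coeffs': array([-0.07563668,  0.        ,  0.        ,  0.        ,  0.        ]), 'R': array([[ 0.02698975, -0.99959587, -0.00892444],
       [-0.99189086, -0.02567041, -0.12447309],
       [ 0.12419369,  0.01221157, -0.99218285]]), 't': array([ -25.43189678,  612.08245635, 1128.71810947])}
```

View pics/side0.png

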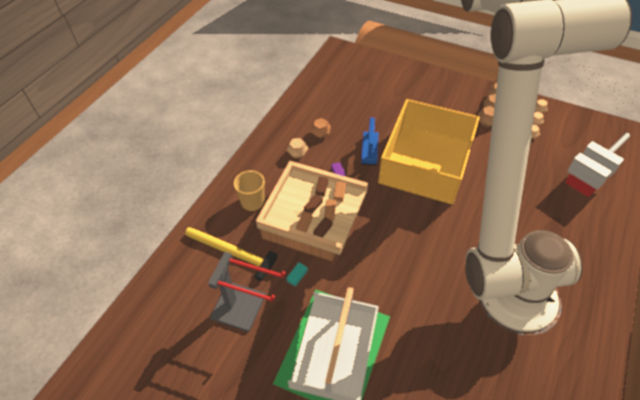

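View pics/top0.png

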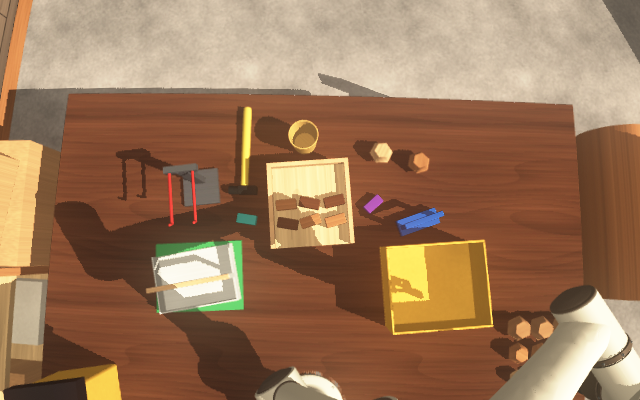

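The top view shows the board (about 310,203) with six chips, the scoop on its mat (197,278), the hook (185,190), the scraper (420,221) and the bin (437,287). The purple block (374,204) and the turquoise block (247,219) are decoys.

```bash
cat > h.py <<'E'
import numpy as np,cv2
from scipy.spatial.transform import Rotation as Rot
from bench import monitor,get_image,camera_info
def ray(c,p):
    K=c["intrinsics"];u=cv2.undistortPoints(np.array([[p]],float),K,c["dist_coeffs"])[0,0]
    return -c["R"].T@c["t"],c["R"].T@np.array([u[0],u[1],1.])
def atz(c,p,z):
    o,d=ray(c,p);return o+d*(z-o[2])/d[2]
def tri(*cps):
    A=np.zeros((3,3));b=np.zeros(3);L=[]
    for c,p in cps:
        o,d=ray(c,p);d/=np.linalg.norm(d);M=np.eye(3)-np.outer(d,d);A+=M;b+=M@o;L.append((M,o))
    x=np.linalg.solve(A,b);return x,[np.linalg.norm(M@(x-o)) for M,o in L]
def proj(c,X):
    return cv2.projectPoints(np.array(X,float).reshape(-1,3),cv2.Rodrigues(c["R"])[0],c["t"],c["intrinsics"],c["dist_coeffs"])[0][:,0]
def crop(img,x0,y0,x1,y1,s,f):
    cv2.imwrite(f,cv2.resize(img[y0:y1,x0:x1,::-1],None,fx=s,fy=s,interpolation=cv2.INTER_CUBIC))
def go(target,yaw=None,R=None):
    """tool-frame shift/rotvec from current to target TCP; yaw: world angle of tool y axis(closing), pointing down"""
    s=monitor.read_state();R0=Rot.from_quat(s["ee_rot"])
    if R is None: R=down(yaw)
    print("pos",s["position"].round(1),"shift",(R0.inv().apply(np.array(target)-s["position"])).round(1),"turn",(R0.inv()*R).as_rotvec().round(4))
def down(yaw):
    y=np.array([np.cos(yaw),np.sin(yaw),0]);z=np.array([0,0,-1.]);return Rot.from_matrix(np.c_[np.cross(y,z),y,z])
E
python3 - <<'E'
from h import *
t=cv2.imread("pics/top0.png")[:,:,::-1];s=cv2.imread("pics/side0.png")[:,:,::-1]
crop(t,140,140,500,340,2.2,"pics/topc.png");crop(s,200,90,490,400,1.9,"pics/sidec.png")
print(down(0).as_quat(),Rot.from_quat(monitor.read_state()["ee_rot"]).as_matrix().round(2))
c=camera_info("wrist");print(c)
E
```

```text
[0.70710678 0.70710678 0.         0.        ] [[-0.94 -0.35 -0.  ]
 [-0.35  0.94  0.  ]
 [ 0.    0.   -1.  ]]
{'intrinsics': array([[307.34918271,   0.        , 322.90799186],
       [  0.        , 307.34918271, 204.80395978],
       [  0.        ,   0.        ,   1.        ]]), 'dist_coeffs': array([-0.06163757,  0.        ,  0.        ,  0.        ,  0.        ]), 'R': array([[-0.34586984,  0.93828198,  0.00098629],
       [ 0.88771284,  0.32688823,  0.32420674],
       [ 0.30387493,  0.11300888, -0.94598574]]), 't': array([624.30946127, -41.72547812, 382.05074367])}
```

View pics/topc.png

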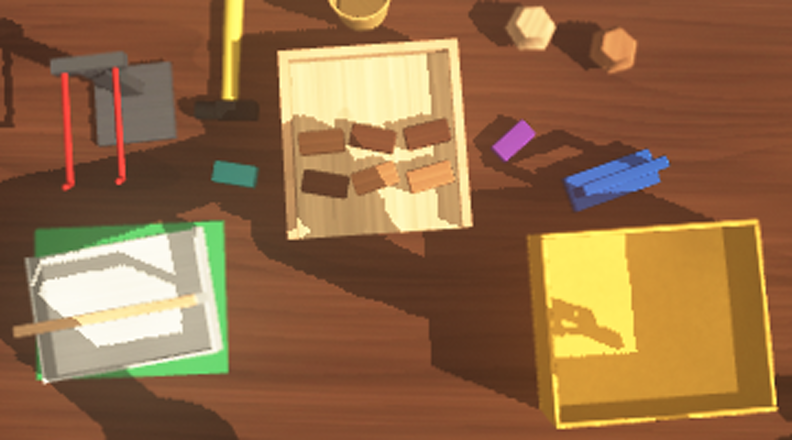

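View pics/sidec.png

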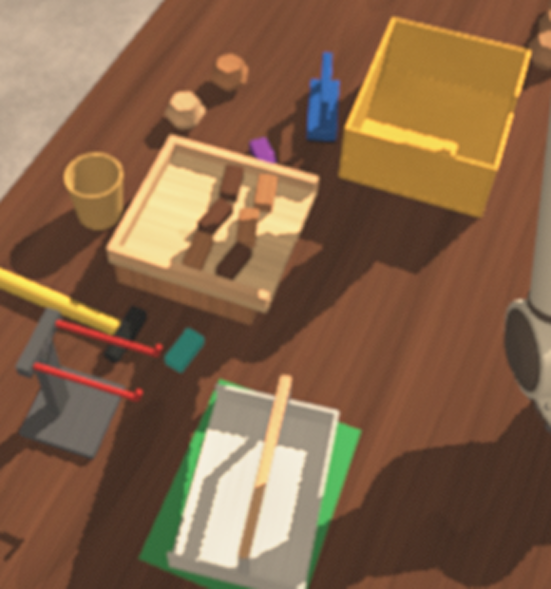

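```bash
python3 - <<'E'
from h import *
T=camera_info("top");S=camera_info("side")
t=lambda u,v:(140+u/2.2,140+v/2.2)
s=lambda u,v:(200+u/1.9,90+v/1.9)
def P(n,a,b):
    x,e=tri((T,t(*a)),(S,s(*b)));print(n,x.round(0),np.round(e[0],1))
P("handle -y",(200,298),(285,378));P("handle +y",(14,331),(247,555))
P("board far+y",(278,52),(110,252));P("far-y",(457,40),(172,140));P("near-y",(472,228),(318,180));P("near+y",(289,240),(265,292))
P("tip+y",(68,186),(138,395));P("tip-y",(120,181),(158,350));P("base+y",(65,72),(35,367));P("base-y",(116,67),(57,323))
P("bin far-y",(760,220),(395,18));P("bin near-y",(776,408),(530,50));P("bin far+y",(530,235),(345,165));P("bin near+y",(557,428),(485,210))
P("mat far-y",(223,222),(222,381))
for p in[(36,230),(223,222),(228,373),(38,380)]:print("mat",atz(T,t(*p),3).round(0))
for p in[(278,52),(457,40),(472,228),(289,240)]:print("board",atz(T,t(*p),86).round(0))
for p in[(530,235),(760,220),(776,408),(557,428)]:print("bin",atz(T,t(*p),120).round(0))
P("scrA",(655,160),(327,58));
for p in[(580,190),(665,160)]:print("scr",atz(T,t(*p),99).round(0))
for p in[(573,209),(568,180)]:print("scrblock",atz(T,t(*p),30).round(0))
for p in[(322,141),(374,137),(427,134),(326,184),(375,178),(431,176)]:print("chip",atz(T,t(*p),84).round(0))
E
```

```text
handle -y [393. 230. 100.] 0.4
handle +y [340. 464. 114.] 3.1
board far+y [717. 146.  79.] 2.5
far-y [742. -93.  74.] 1.4
near-y [ 492. -116.   79.] 0.4
near+y [471. 120. 100.] 2.2
tip+y [525. 375. 194.] 0.1
tip-y [533. 311. 195.] 0.1
base+y [664. 393. 181.] 1.7
base-y [672. 329. 184.] 1.0
bin far-y [ 507. -483.  115.] 1.8
bin near-y [ 274. -498.  121.] 1.5
bin far+y [ 481. -201.   31.] 4.0
bin near+y [ 235. -239.    7.] 11.2
mat far-y [491. 226.   1.] 1.0
mat [472. 493.   3.]
mat [492. 225.   3.]
mat [285. 209.   3.]
mat [264. 476.   3.]
board [718. 146.  86.]
board [740. -92.  86.]
board [ 491. -116.   86.]
board [469. 121.  86.]
bin [ 484. -186.  120.]
bin [ 509. -480.  120.]
bin [ 275. -498.  120.]
bin [ 247. -222.  120.]
scrA [ 581. -352.  102.] 3.2
scr [ 543. -253.   99.]
scr [ 585. -365.   99.]
scrblock [ 522. -258.   30.]
scrblock [ 561. -251.   30.]
chip [600.  83.  84.]
chip [607.  15.  84.]
chip [613. -55.  84.]
chip [544.  76.  84.]
chip [553.  12.  84.]
chip [558. -61.  84.]
```

```bash
cat >> h.py <<'E'
def plan(*wps):
    """wps: (pos,yaw or Rot,n) -> identical rows per leg (screw motion), starting from present pose"""
    s=monitor.read_state();R0=Rot.from_quat(s["ee_rot"]);p0=s["position"];print("now",p0.round(1),"w",round(s["gripper_width"],1))
    for p,y,n in wps:
        R=down(y) if np.isscalar(y) else y
        D=R0.inv()*R;P=R0.inv().apply(np.array(p)-p0);r=D.as_rotvec()/n
        M=sum(Rot.from_rotvec(r*k).as_matrix() for k in range(n));q=np.linalg.solve(M,P)
        print(n,"x",q.round(1).tolist(),r.round(3).tolist(),"max",np.linalg.norm(q).round(1),np.degrees(np.linalg.norm(r)).round(1));p0=np.array(p,float);R0=R
E
python3 - <<'E'
from h import *
pi=np.pi
plan(((480,-300,260),pi+.36,14))
E
```

```text
now [ 215.8 -586.   230.3] w 85.0
14 x [-29.9, -8.0, -2.1] [0.0, 0.0, -0.113] max 31.0 6.5
```

>>> send_rows --series '[[[-29.9,-8.0,-2.1],[0,0,-0.113],85],[[-29.9,-8.0,-2.1],[0,0,-0.113],85],[[-29.9,-8.0,-2.1],[0,0,-0.113],85],[[-29.9,-8.0,-2.1],[0,0,-0.113],85],[[-29.9,-8.0,-2.1],[0,0,-0.113],85],[[-29.9,-8.0,-2.1],[0,0,-0.113],85],[[-29.9,-8.0,-2.1],[0,0,-0.113],85]]'

```text
clock: 0.8
position: [408.8, -497.5, 245.1]
ee_rot: [-0.543, 0.84, 0.001, -0.0]
contact_force: [0.4, -0.1, 0.8]
gripper_width: 85.1
grasp_force: 0.0
```

>>> send_rows --series '[[[-29.9,-8.0,-2.1],[0,0,-0.113],85],[[-29.9,-8.0,-2.1],[0,0,-0.113],85],[[-29.9,-8.0,-2.1],[0,0,-0.113],85],[[-29.9,-8.0,-2.1],[0,0,-0.113],85],[[-29.9,-8.0,-2.1],[0,0,-0.113],85],[[-29.9,-8.0,-2.1],[0,0,-0.113],85],[[-29.9,-8.0,-2.1],[0,0,-0.113],85]]'

```text
clock: 1.5
position: [480.3, -298.5, 260.0]
ee_rot: [0.825, -0.565, -0.001, 0.0]
contact_force: [1.1, 0.6, -0.8]
gripper_width: 85.0
grasp_force: 0.0
```

```bash
python3 - <<'E'
from h import *
s=monitor.read_state();c=camera_info("wrist");cv2.imwrite("pics/w1.png",get_image("wrist")[:,:,::-1]);np.savez("w1.npz",R=c["R"],t=c["t"])
print(s["joints"].round(2),-c["R"].T@c["t"])
pi=np.pi
plan(((450,50,260),pi+.25,12),((366,347,210),pi+.223,11),((366,347,86),pi+.223,8))
E
```

```text
[-0.27  0.26 -0.09 -0.   -1.21  0.64] [ 509.94710095 -376.73986413  403.9344558 ]
now [ 479.9 -295.3  260.8] w 85.0
12 x [-28.1, -6.6, 0.1] [-0.0, 0.0, 0.01] max 28.9 0.6
11 x [-28.0, 1.1, 4.5] [0.0, 0.0, 0.002] max 28.4 0.1
8 x [0.0, 0.0, 15.5] [0.0, 0.0, 0.0] max 15.5 0.0
```

View pics/w1.png

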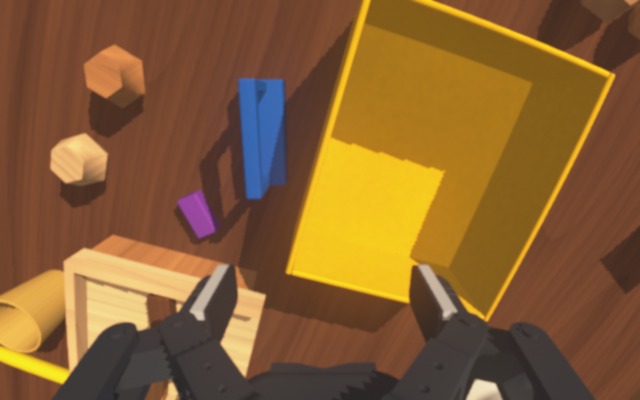

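The wrist view shows the scraper bar running from about (251,82) to (254,197). The path to the scoop is clear.

>>> send_rows --series '[[[-28.1,-6.6,0],[0,0,0.01],85],[[-28.1,-6.6,0],[0,0,0.01],85],[[-28.1,-6.6,0],[0,0,0.01],85],[[-28.1,-6.6,0],[0,0,0.01],85],[[-28.1,-6.6,0],[0,0,0.01],85],[[-28.1,-6.6,0],[0,0,0.01],85]]'

```text
clock: 2.15
position: [460.9, -126.8, 260.4]
ee_rot: [0.806, -0.592, -0.0, 0.0]
contact_force: [-1.0, 1.3, -0.5]
gripper_width: 84.9
grasp_force: 0.0
```

>>> send_rows --series '[[[-28.1,-6.6,0],[0,0,0.01],85],[[-28.1,-6.6,0],[0,0,0.01],85],[[-28.1,-6.6,0],[0,0,0.01],85],[[-28.1,-6.6,0],[0,0,0.01],85],[[-28.1,-6.6,0],[0,0,0.01],85],[[-28.1,-6.6,0],[0,0,0.01],85]]'

```text
clock: 2.75
position: [452.6, 46.1, 260.5]
ee_rot: [0.788, -0.616, -0.0, 0.0]
contact_force: [1.0, 0.4, 1.0]
gripper_width: 85.0
grasp_force: 0.0
```

>>> send_rows --series '[[[-28,1.1,4.5],[0,0,0.002],85],[[-28,1.1,4.5],[0,0,0.002],85],[[-28,1.1,4.5],[0,0,0.002],85],[[-28,1.1,4.5],[0,0,0.002],85],[[-28,1.1,4.5],[0,0,0.002],85],[[-28,1.1,4.5],[0,0,0.002],85]]'

```text
clock: 3.35
position: [406.3, 207.6, 233.3]
ee_rot: [0.784, -0.621, -0.0, 0.0]
contact_force: [-0.1, -0.1, -0.0]
gripper_width: 85.3
grasp_force: 0.0
```

```bash
python3 - <<'E'
from h import *
c=camera_info("wrist");cv2.imwrite("pics/w2.png",get_image("wrist")[:,:,::-1])
T=camera_info("top")
print(proj(c,[(393,230,105),(340,464,105),(366,347,105)]).round(0))
pi=np.pi
W=np.load("w1.npz");c.update(R=W["R"],t=W["t"])
for a in[(251,82),(254,197)]:print(atz(c,a,99).round(0))
plan(((366,347,210),pi+.223,5),((366,347,86),pi+.223,8))
E
```

```text
[[330. 220.]
 [327. 400.]
 [329. 323.]]
[ 578. -368.   99.]
[ 542. -262.   99.]
now [405.9 210.2 232.6] w 84.7
5 x [-28.5, 1.6, 4.5] [0.0, 0.0, 0.002] max 28.9 0.1
8 x [0.0, 0.0, 15.5] [0.0, 0.0, 0.0] max 15.5 0.0
```

View pics/w2.png

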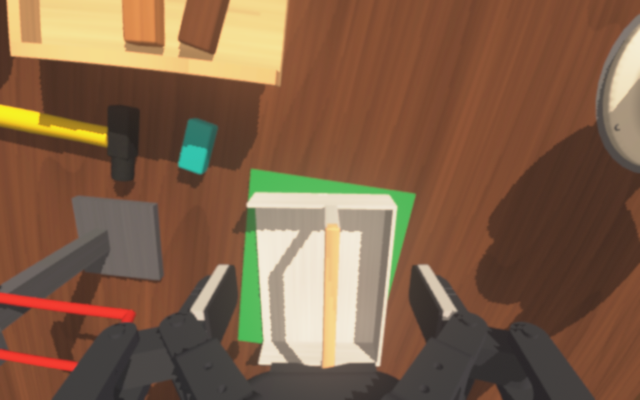

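The handle runs from about (333,215) to (329,368), which matches the prediction to a few millimetres. Next I grip it.

>>> send_rows --series '[[[-28.5,1.6,4.5],[0,0,0.002],85],[[-28.5,1.6,4.5],[0,0,0.002],85],[[-28.5,1.6,4.5],[0,0,0.002],85],[[-28.5,1.6,4.5],[0,0,0.002],85],[[-28.5,1.6,4.5],[0,0,0.002],85]]'

```text
clock: 3.9
position: [366.4, 344.6, 210.7]
ee_rot: [0.781, -0.625, -0.0, 0.0]
contact_force: [-0.2, 0.1, 0.6]
gripper_width: 85.1
grasp_force: 0.0
```

>>> send_rows --series '[[[0,0,15.5],[0,0,0],85],[[0,0,15.5],[0,0,0],85],[[0,0,15.5],[0,0,0],85],[[0,0,15.5],[0,0,0],85],[[0,0,15.5],[0,0,0],85],[[0,0,15.5],[0,0,0],85],[[0,0,15.5],[0,0,0],85],[[0,0,15.5],[0,0,0],85]]'

```text
clock: 4.7
position: [366.9, 343.5, 86.4]
ee_rot: [0.781, -0.625, 0.0, 0.0]
contact_force: [-0.2, 0.5, -0.5]
gripper_width: 85.2
grasp_force: 0.0
```

>>> send_rows --series '[[[0,0,0],[0,0,0],30],[[0,0,0],[0,0,0],0],[[0,0,0],[0,0,0],0],[[0,0,0],[0,0,0],0],[[0,0,0],[0,0,0],0],[[0,0,0],[0,0,0],0],[[0,0,0],[0,0,0],0],[[0,0,0],[0,0,0],0]]'

```text
clock: 5.5
position: [367.2, 344.2, 88.0]
ee_rot: [0.781, -0.624, 0.0, -0.001]
contact_force: [-0.5, 0.3, 4.8]
gripper_width: 12.8
grasp_force: 59.6
```

```bash
python3 - <<'E'
from h import *
pi=np.pi
s=monitor.read_state();print(s["gripper_width"],s["grasp_force"],s["contact_force"],s["joints"].round(2))
x,y,z=s["position"]
R=Rot.from_quat(s["ee_rot"])
plan(((x,y,z+110),R,8),((378,150,z+110),pi+.12,8),((376,-7,z+110),pi+.096,7),((376,-7,z),pi+.096,12),((403.5,-4.4,z),pi+.096,5))
E
```

```text
12.780571897470406 59.587215185165405 [-0.49393755  0.34701897  4.81550644] [ 1.08  0.34 -0.48  0.   -0.75 -0.85]
now [367.2 344.2  88. ] w 12.8
8 x [-0.0, -0.0, -13.7] [0.0, 0.0, 0.0] max 13.8 0.0
8 x [24.1, 3.0, -0.0] [-0.0, 0.0, 0.013] max 24.3 0.7
7 x [22.3, 2.7, 0.0] [0.0, 0.0, 0.003] max 22.4 0.2
12 x [0.0, 0.0, 9.2] [0.0, 0.0, 0.0] max 9.2 0.0
5 x [0.0, -5.5, 0.0] [0.0, 0.0, 0.0] max 5.5 0.0
```

>>> send_rows --series '[[[0,0,-14],[0,0,0],0],[[0,0,-14],[0,0,0],0],[[0,0,-14],[0,0,0],0],[[0,0,-14],[0,0,0],0],[[0,0,-14],[0,0,0],0],[[0,0,-14],[0,0,0],0],[[0,0,-14],[0,0,0],0],[[0,0,-12],[0,0,0],0]]'

```text
clock: 6.3
position: [366.2, 343.0, 196.6]
ee_rot: [0.781, -0.625, -0.0, 0.001]
contact_force: [-1.0, -0.1, -3.5]
gripper_width: 12.8
grasp_force: 58.8
```

>>> send_rows --series '[[[24.1,3,0],[0,0,0.013],0],[[24.1,3,0],[0,0,0.013],0],[[24.1,3,0],[0,0,0.013],0],[[24.1,3,0],[0,0,0.013],0],[[24.1,3,0],[0,0,0.013],0],[[24.1,3,0],[0,0,0.013],0],[[24.1,3,0],[0,0,0.013],0],[[24.1,3,0],[0,0,0.013],0]]'

```text
clock: 7.1
position: [376.3, 148.5, 196.5]
ee_rot: [0.747, -0.664, -0.0, 0.001]
contact_force: [0.2, -0.2, -3.8]
gripper_width: 12.9
grasp_force: 58.8
```

>>> send_rows --series '[[[22.3,2.7,0],[0,0,0.003],0],[[22.3,2.7,0],[0,0,0.003],0],[[22.3,2.7,0],[0,0,0.003],0],[[22.3,2.7,0],[0,0,0.003],0],[[22.3,2.7,0],[0,0,0.003],0],[[22.3,2.7,0],[0,0,0.003],0],[[22.3,2.7,0],[0,0,0.003],0],[[0,0,0],[0,0,0],0]]'

```text
clock: 7.9
position: [373.9, -9.2, 196.4]
ee_rot: [0.739, -0.673, -0.001, 0.001]
contact_force: [-0.7, -0.2, -4.2]
gripper_width: 12.7
grasp_force: 58.8
```

```bash
python3 - <<'E'
from h import *
pi=np.pi
s=monitor.read_state();print(s["gripper_width"],s["contact_force"],s["joints"].round(2))
crop(get_image("top"),230,140,390,340,3,"pics/t2.png");
cv2.imwrite("pics/s2.png",get_image("side")[:,:,::-1])
plan(((376,-7,90),pi+.096,12))
E
```

```text
12.703196762613516 [-0.67167267 -0.24037982 -4.18494986] [ 0.42 -0.02 -0.6  -0.   -0.99 -0.32]
now [374.8  -7.8 196.8] w 13.2
12 x [-0.1, -0.1, 8.9] [0.0, 0.0, -0.0] max 8.9 0.0
```

View pics/t2.png

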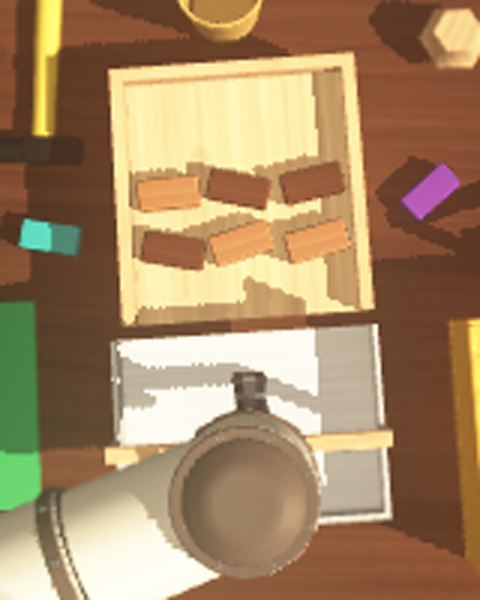

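The top view shows the scoop in line with the board edge, with its lip at (112,342)–(378,325). Next I lower it and slide it in.

>>> send_rows --series '[[[0,0,15],[0,0,0],0],[[0,0,15],[0,0,0],0],[[0,0,15],[0,0,0],0],[[0,0,15],[0,0,0],0],[[0,0,15],[0,0,0],0],[[0,0,15],[0,0,0],0],[[0,0,10],[0,0,0],0],[[0,0,7],[0,0,0],0]]'

```text
clock: 8.8
position: [375.2, -6.8, 89.5]
ee_rot: [0.741, -0.672, -0.0, 0.001]
contact_force: [-0.2, 0.4, -3.4]
gripper_width: 13.0
grasp_force: 58.8
```

>>> send_rows --series '[[[0,0,2],[0,0,0],0],[[0,0,1.5],[0,0,0],0],[[0,0,0],[0,0,0],0]]'

```text
clock: 9.1
position: [375.6, -7.1, 86.9]
ee_rot: [0.741, -0.672, 0.0, -0.0]
contact_force: [-0.2, 0.3, -3.0]
gripper_width: 13.3
grasp_force: 58.8
```

>>> send_rows --series '[[[0,-5.5,0],[0,0,0],0],[[0,-5.5,0],[0,0,0],0],[[0,-5.5,0],[0,0,0],0],[[0,-5.5,0],[0,0,0],0],[[0,-5.5,0],[0,0,0],0],[[0,0,0],[0,0,0],0],[[0,0,0],[0,0,0],0]]'

```text
clock: 9.8
position: [402.6, -4.8, 86.5]
ee_rot: [0.74, -0.672, -0.0, 0.0]
contact_force: [0.1, -0.6, -3.5]
gripper_width: 12.9
grasp_force: 58.8
```

```bash
python3 - <<'E'
from h import *
s=monitor.read_state();print(s["position"],s["contact_force"],Rot.from_quat(s["ee_rot"]).as_matrix().round(3))
E
```

```text
[402.56891875  -4.77584034  86.54798153] [ 0.14359425 -0.63011201 -3.48210763] [[ 0.096 -0.995 -0.001]
 [-0.995 -0.096 -0.   ]
 [ 0.     0.001 -1.   ]]
```

>>> send_rows --series '[[[0,0,1],[0,0,0],0],[[0,0,1],[0,0,0],0],[[0,0,0.5],[0,0,0],0],[[0,0,0],[0,0,0],0]]'

```text
clock: 10.2
position: [402.4, -4.8, 85.0]
ee_rot: [0.741, -0.672, 0.0, 0.0]
contact_force: [-2.5, 0.6, 5.6]
gripper_width: 13.0
grasp_force: 60.1
```

>>> send_rows --series '[[[0,0,0],[0,0,0],40],[[0,0,0],[0,0,0],85],[[0,0,0],[0,0,0],85],[[0,0,0],[0,0,0],85],[[0,0,0],[0,0,0],85]]'

```text
clock: 10.7
position: [402.8, -4.7, 84.2]
ee_rot: [0.741, -0.672, 0.0, -0.0]
contact_force: [-0.3, -1.2, -0.2]
gripper_width: 83.7
grasp_force: 0.0
```

```bash
python3 - <<'E'
from h import *
pi=np.pi
s=monitor.read_state();x,y,z=s["position"];R=Rot.from_quat(s["ee_rot"])
plan(((x,y,240),R,7),((560,-315,220),pi+.327,14),((560,-315,80),pi+.327,8))
E
```

```text
now [402.8  -4.7  84.2] w 83.7
7 x [0.0, -0.0, -22.3] [0.0, 0.0, 0.0] max 22.3 0.0
14 x [24.0, -6.5, 1.4] [-0.0, -0.0, -0.016] max 24.9 0.9
8 x [0.0, 0.0, 17.5] [0.0, 0.0, 0.0] max 17.5 0.0
```

>>> send_rows --series '[[[0,0,-22.3],[0,0,0],85],[[0,0,-22.3],[0,0,0],85],[[0,0,-22.3],[0,0,0],85],[[0,0,-22.3],[0,0,0],85],[[0,0,-22.3],[0,0,0],85],[[0,0,-22.3],[0,0,0],85],[[0,0,-22.3],[0,0,0],85]]'

```text
clock: 11.4
position: [402.5, -4.8, 241.2]
ee_rot: [0.741, -0.672, -0.0, -0.0]
contact_force: [0.7, -0.1, 0.4]
gripper_width: 85.4
grasp_force: 0.0
```

>>> send_rows --series '[[[24,-6.5,1.4],[0,0,-0.016],85],[[24,-6.5,1.4],[0,0,-0.016],85],[[24,-6.5,1.4],[0,0,-0.016],85],[[24,-6.5,1.4],[0,0,-0.016],85],[[24,-6.5,1.4],[0,0,-0.016],85]]'

```text
clock: 11.9
position: [450.5, -120.5, 233.1]
ee_rot: [0.767, -0.642, -0.0, 0.0]
contact_force: [0.6, 0.3, -0.7]
gripper_width: 85.2
grasp_force: 0.0
```

>>> send_rows --series '[[[24,-6.5,1.4],[0,0,-0.016],85],[[24,-6.5,1.4],[0,0,-0.016],85],[[24,-6.5,1.4],[0,0,-0.016],85],[[24,-6.5,1.4],[0,0,-0.016],85],[[24,-6.5,1.4],[0,0,-0.016],85],[[0,0,0],[0,0,0],85]]'

```text
clock: 12.5
position: [507.8, -232.0, 225.1]
ee_rot: [0.791, -0.612, -0.0, 0.0]
contact_force: [0.1, 0.1, -0.4]
gripper_width: 85.4
grasp_force: 0.0
```

```bash
python3 - <<'E'
from h import *
pi=np.pi
c=camera_info("wrist");w=get_image("wrist");t=get_image("top");np.savez("w3.npz",R=c["R"],t=c["t"])
crop(t,240,150,460,340,1.8,"/tmp/a.png");a=cv2.imread("/tmp/a.png");b=w[:,:,::-1][:342];b=b[:,120:520]
cv2.imwrite("pics/m3.png",np.hstack([a,b]))
print(a.shape)
print(proj(c,[(560-19,-315+55,99),(560,-315,99),(560+19,-315-55,99)]).round(0))
plan(((560,-315,220),pi+.327,4),((560,-315,80),pi+.327,8))
E
```

```text
(342, 396, 3)
[[294. 158.]
 [286.  88.]
 [278.  11.]]
now [ 506.7 -230.3  225.5] w 85.1
4 x [24.1, -6.9, 1.4] [0.0, 0.0, -0.018] max 25.1 1.0
8 x [0.0, 0.0, 17.5] [0.0, 0.0, 0.0] max 17.5 0.0
```

View pics/m3.png

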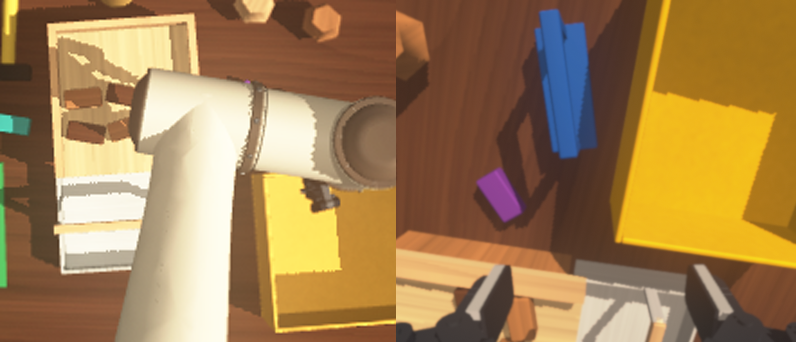

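The wrist view shows the bar from (276,10) to (293,157), which agrees with the estimate. The purple decoy and the bin are close by, so I descend with the fingers half open.

>>> send_rows --series '[[[24.1,-6.9,1.4],[0,0,-0.018],45],[[24.1,-6.9,1.4],[0,0,-0.018],45],[[24.1,-6.9,1.4],[0,0,-0.018],45],[[24.1,-6.9,1.4],[0,0,-0.018],45],[[0,0,0],[0,0,0],45],[[0,0,0],[0,0,0],45]]'

```text
clock: 13.2
position: [560.1, -314.2, 220.3]
ee_rot: [0.813, -0.582, -0.001, 0.0]
contact_force: [-0.8, -0.7, 0.4]
gripper_width: 45.0
grasp_force: 0.0
```

>>> send_rows --series '[[[0,0,18],[0,0,0],45],[[0,0,18],[0,0,0],45],[[0,0,18],[0,0,0],45],[[0,0,18],[0,0,0],45],[[0,0,18],[0,0,0],45],[[0,0,18],[0,0,0],45],[[0,0,18],[0,0,0],45],[[0,0,18],[0,0,0],45]]'

```text
clock: 14.0
position: [560.2, -313.5, 76.9]
ee_rot: [0.814, -0.581, 0.0, -0.0]
contact_force: [0.4, -0.2, 0.2]
gripper_width: 45.1
grasp_force: 0.0
```

>>> send_rows --series '[[[0,0,2],[0,0,0],0],[[0,0,0],[0,0,0],0],[[0,0,0],[0,0,0],0],[[0,0,0],[0,0,0],0],[[0,0,0],[0,0,0],0],[[0,0,0],[0,0,0],0]]'

```text
clock: 14.6
position: [560.6, -314.8, 75.1]
ee_rot: [0.813, -0.582, 0.0, -0.0]
contact_force: [0.1, -0.0, -0.8]
gripper_width: 14.9
grasp_force: 60.5
```

```bash
cat >> h.py <<'E'
BO=np.array([604.5,15.]);BY=.096
def B(x,y): return BO+np.array([x*np.cos(BY)-y*np.sin(BY),x*np.sin(BY)+y*np.cos(BY)])
E
python3 - <<'E'
from h import *
pi=np.pi
s=monitor.read_state();x,y,z=s["position"];R=Rot.from_quat(s["ee_rot"]);print(z,s["contact_force"],s["gripper_width"])
g=B(75,-42);g=(*g,)
plan(((x,y,z+120),R,7),((*g,z+120),pi+BY,10),((*g,z+64),pi+BY,6))
for X,Y in[(600,83),(607,15),(613,-55),(544,76),(553,12),(558,-61)]:
  d=np.array([X,Y])-BO;print("chip board",(d[0]*np.cos(BY)+d[1]*np.sin(BY)).round(),(-d[0]*np.sin(BY)+d[1]*np.cos(BY)).round())
E
```

```text
75.14876399561217 [ 0.09636581 -0.01489584 -0.81129443] 14.862540924584817
now [ 560.6 -314.8   75.1] w 14.9
7 x [0.0, -0.0, -17.1] [0.0, 0.0, 0.0] max 17.1 0.0
10 x [-26.1, -18.6, 0.0] [-0.0, -0.0, 0.023] max 32.0 1.3
6 x [0.0, 0.0, 9.3] [0.0, 0.0, 0.0] max 9.3 0.0
chip board 2.0 68.0
chip board 2.0 -0.0
chip board 2.0 -70.0
chip board -54.0 67.0
chip board -52.0 2.0
chip board -54.0 -71.0
```

>>> send_rows --series '[[[0,0,-17.1],[0,0,0],0],[[0,0,-17.1],[0,0,0],0],[[0,0,-17.1],[0,0,0],0],[[0,0,-17.1],[0,0,0],0],[[0,0,-17.1],[0,0,0],0],[[0,0,-17.1],[0,0,0],0],[[0,0,-17.1],[0,0,0],0]]'

```text
clock: 15.3
position: [560.2, -314.9, 194.9]
ee_rot: [0.813, -0.582, -0.0, -0.0]
contact_force: [-0.1, 0.0, -3.0]
gripper_width: 14.7
grasp_force: 60.2
```

>>> send_rows --series '[[[-26.1,-18.6,0],[0,0,0.023],0],[[-26.1,-18.6,0],[0,0,0.023],0],[[-26.1,-18.6,0],[0,0,0.023],0],[[-26.1,-18.6,0],[0,0,0.023],0],[[-26.1,-18.6,0],[0,0,0.023],0]]'

```text
clock: 15.8
position: [613.3, -162.6, 194.4]
ee_rot: [0.778, -0.628, -0.0, 0.0]
contact_force: [0.3, 0.2, -3.3]
gripper_width: 15.2
grasp_force: 59.9
```

>>> send_rows --series '[[[-26.1,-18.6,0],[0,0,0.023],0],[[-26.1,-18.6,0],[0,0,0.023],0],[[-26.1,-18.6,0],[0,0,0.023],0],[[-26.1,-18.6,0],[0,0,0.023],0],[[-26.1,-18.6,0],[0,0,0.023],0],[[0,0,0],[0,0,0],0],[[0,0,0],[0,0,0],0]]'

```text
clock: 16.5
position: [682.9, -18.9, 193.7]
ee_rot: [0.742, -0.671, -0.001, 0.001]
contact_force: [-0.7, -0.1, -2.9]
gripper_width: 14.9
grasp_force: 59.9
```

```bash
python3 - <<'E'
from h import *
pi=np.pi
s=monitor.read_state();print(s["contact_force"],s["joints"].round(2))
g=B(75,-42);g2=B(-105,-42)
w=get_image("wrist");t=get_image("top");sd=get_image("side")
crop(t,230,140,390,340,1.7,"/tmp/a.png");a=cv2.imread("/tmp/a.png")
crop(sd,230,130,400,280,2.27,"/tmp/b.png");b=cv2.imread("/tmp/b.png")[:340]
cv2.imwrite("pics/m4.png",np.hstack([a,b]))
plan(((*g,139),pi+BY,5),((*g2,139),pi+BY,16))
E
```

```text
[-0.66647878 -0.0795457  -2.94978192] [ 0.21  0.51  0.11 -0.   -1.18 -0.11]
now [682.6 -20.5 194.4] w 15.2
5 x [-0.2, -0.1, 11.1] [0.0, -0.0, 0.0] max 11.1 0.0
16 x [0.0, 11.2, 0.0] [0.0, 0.0, 0.0] max 11.2 0.0
```

View pics/m4.png

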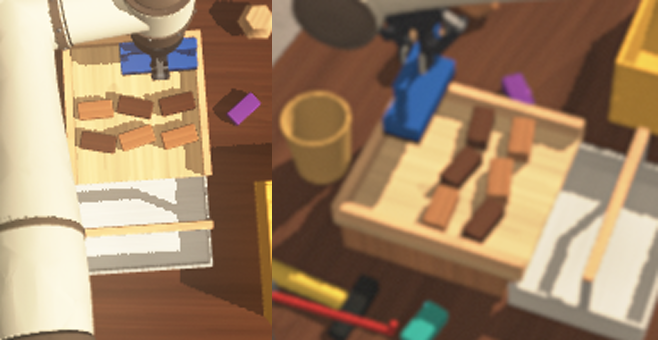

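The scraper is square over the far part of the board inside the right fence, and the scoop mouth is under the edge. Next I lower it and make the first stroke.

>>> send_rows --series '[[[0,0,11],[0,0,0],0],[[0,0,11],[0,0,0],0],[[0,0,11],[0,0,0],0],[[0,0,11],[0,0,0],0],[[0,0,9],[0,0,0],0],[[0,0,2],[0,0,0],0],[[0,0,0],[0,0,0],0]]'

```text
clock: 17.35
position: [683.1, -19.6, 138.7]
ee_rot: [0.741, -0.671, -0.0, 0.0]
contact_force: [0.0, -0.1, -2.9]
gripper_width: 14.9
grasp_force: 59.9
```

>>> send_rows --series '[[[0,11,0],[0,0,0],0],[[0,11,0],[0,0,0],0],[[0,11,0],[0,0,0],0],[[0,11,0],[0,0,0],0],[[0,11,0],[0,0,0],0],[[0,11,0],[0,0,0],0],[[0,11,0],[0,0,0],0],[[0,11,0],[0,0,0],0]]'

```text
clock: 18.15
position: [595.0, -28.3, 139.7]
ee_rot: [0.741, -0.671, 0.0, -0.0]
contact_force: [-0.1, -0.3, -2.0]
gripper_width: 14.6
grasp_force: 60.0
```

```bash
python3 - <<'E'
from h import *
t=get_image("top");sd=get_image("side");s=monitor.read_state();print(s["contact_force"])
crop(t,230,140,390,340,1.7,"/tmp/a.png");a=cv2.imread("/tmp/a.png")
crop(sd,230,130,400,280,2.27,"/tmp/b.png");b=cv2.imread("/tmp/b.png")[:340]
cv2.imwrite("pics/m5.png",np.hstack([a,b]))
plan(((*B(-105,-42),139),np.pi+BY,9))
E
```

```text
[ 0.67273585 -0.57286295 -3.44597772]
now [593.6 -28.5 139.5] w 15.0
9 x [-0.0, 10.0, 0.1] [0.0, 0.0, 0.0] max 10.0 0.0
```

View pics/m5.png

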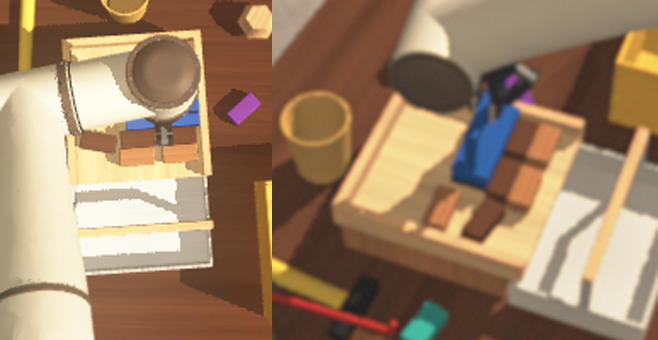

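The four right and middle chips are lined up neatly in front of the scraper, and the two left ones are untouched. I continue the stroke.

>>> send_rows --series '[[[0,10,0],[0,0,0],0],[[0,10,0],[0,0,0],0],[[0,10,0],[0,0,0],0],[[0,10,0],[0,0,0],0],[[0,10,0],[0,0,0],0],[[0,10,0],[0,0,0],0],[[0,10,0],[0,0,0],0],[[0,10,0],[0,0,0],0]]'

```text
clock: 19.05
position: [515.1, -36.3, 139.4]
ee_rot: [0.741, -0.671, -0.0, 0.0]
contact_force: [0.0, 0.4, -2.9]
gripper_width: 14.7
grasp_force: 59.9
```

>>> send_rows --series '[[[0,10,0],[0,0,0],0],[[0,4,0],[0,0,0],0],[[0,0,0],[0,0,0],0],[[0,0,0],[0,0,0],0],[[0,0,0],[0,0,0],0]]'

```text
clock: 19.55
position: [502.6, -37.5, 139.5]
ee_rot: [0.741, -0.671, 0.0, -0.0]
contact_force: [-0.5, 0.4, -3.6]
gripper_width: 14.8
grasp_force: 59.9
```

```bash
python3 - <<'E'
from h import *
t=get_image("top");sd=get_image("side");s=monitor.read_state();print(s["contact_force"])
crop(t,230,140,390,340,1.7,"/tmp/a.png");a=cv2.imread("/tmp/a.png")
crop(sd,230,130,400,280,2.27,"/tmp/b.png");b=cv2.imread("/tmp/b.png")[:340]
cv2.imwrite("pics/m6.png",np.hstack([a,b]))
pi=np.pi;x,y,z=s["position"];R=Rot.from_quat(s["ee_rot"])
plan(((x,y,z+45),R,3),((*B(80,42),z+45),pi+BY,10),((*B(80,42),139),pi+BY,5),((*B(-109,42),139),pi+BY,17))
E
```

```text
[-0.57312514  0.07552838 -2.86797433]
now [502.4 -37.5 139.3] w 14.9
3 x [0.0, -0.0, -15.0] [0.0, 0.0, 0.0] max 15.0 0.0
10 x [-8.4, -18.7, 0.0] [-0.0, -0.0, 0.0] max 20.5 0.0
5 x [0.0, 0.0, 9.1] [0.0, 0.0, 0.0] max 9.1 0.0
17 x [0.0, 11.1, 0.0] [0.0, 0.0, 0.0] max 11.1 0.0
```

View pics/m6.png

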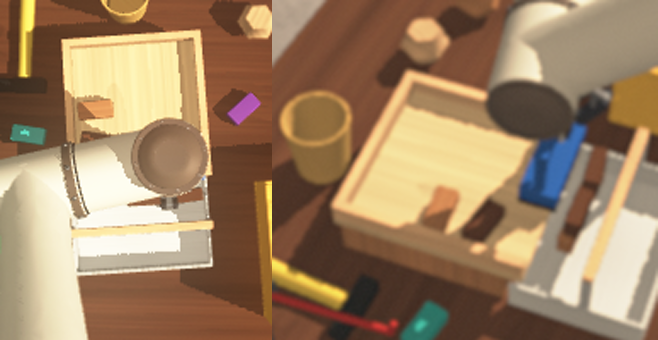

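Two dark chips are visible in the scoop and the other two are probably hidden. The two left chips remain at (95,108) and under the arm, so I make a second stroke on the left.

>>> send_rows --series '[[[0,0,-15],[0,0,0],0],[[0,0,-15],[0,0,0],0],[[0,0,-15],[0,0,0],0],[[-8.4,-18.7,0],[0,0,0],0],[[-8.4,-18.7,0],[0,0,0],0],[[-8.4,-18.7,0],[0,0,0],0],[[-8.4,-18.7,0],[0,0,0],0],[[-8.4,-18.7,0],[0,0,0],0]]'

```text
clock: 20.45
position: [591.8, 13.9, 184.0]
ee_rot: [0.741, -0.671, -0.0, 0.0]
contact_force: [-0.7, 0.3, -3.2]
gripper_width: 14.6
grasp_force: 59.9
```

>>> send_rows --series '[[[-8.4,-18.7,0],[0,0,0],0],[[-8.4,-18.7,0],[0,0,0],0],[[-8.4,-18.7,0],[0,0,0],0],[[-8.4,-18.7,0],[0,0,0],0],[[-8.4,-18.7,0],[0,0,0],0],[[0,0,0],[0,0,0],0],[[0,0,0],[0,0,0],0]]'

```text
clock: 21.15
position: [679.6, 64.6, 183.2]
ee_rot: [0.741, -0.671, -0.001, 0.001]
contact_force: [-1.4, -0.3, -3.2]
gripper_width: 14.7
grasp_force: 59.9
```

```bash
python3 - <<'E'
from h import *
t=get_image("top");sd=get_image("side");s=monitor.read_state();print(s["contact_force"])
crop(t,230,140,390,340,1.7,"/tmp/a.png");a=cv2.imread("/tmp/a.png")
crop(sd,230,130,400,280,2.27,"/tmp/b.png");b=cv2.imread("/tmp/b.png")[:340]
cv2.imwrite("pics/m7.png",np.hstack([a,b]))
pi=np.pi
plan(((*B(80,42),139),pi+BY,5),((*B(-109,42),139),pi+BY,17))
E
```

```text
[-0.36242323 -0.12258548 -2.32710726]
now [679.2  64.2 184. ] w 14.9
5 x [-0.0, -0.2, 9.0] [0.0, -0.0, 0.001] max 9.0 0.0
17 x [0.0, 11.1, 0.0] [0.0, 0.0, 0.0] max 11.1 0.0
```

View pics/m7.png

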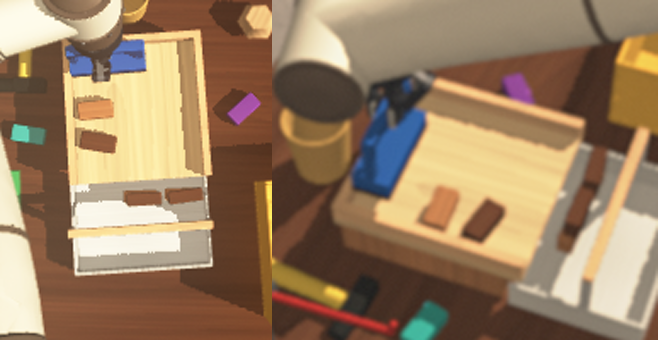

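The board's right side is clear, with dark chips in the scoop at (142,198) and (185,195). The orange ones probably lie beneath them or under the overhang. I do the left stroke now.

>>> send_rows --series '[[[0,0,11],[0,0,0],0],[[0,0,11],[0,0,0],0],[[0,0,11],[0,0,0],0],[[0,0,10],[0,0,0],0],[[0,0,2],[0,0,0],0],[[0,0,0],[0,0,0],0]]'

```text
clock: 21.85
position: [679.7, 64.4, 138.6]
ee_rot: [0.741, -0.671, -0.0, 0.001]
contact_force: [-0.2, 0.5, -3.4]
gripper_width: 15.0
grasp_force: 59.9
```

>>> send_rows --series '[[[0,11,0],[0,0,0],0],[[0,11,0],[0,0,0],0],[[0,11,0],[0,0,0],0],[[0,11,0],[0,0,0],0],[[0,11,0],[0,0,0],0],[[0,11,0],[0,0,0],0],[[0,11,0],[0,0,0],0],[[0,11,0],[0,0,0],0]]'

```text
clock: 22.65
position: [591.6, 55.8, 139.7]
ee_rot: [0.741, -0.671, 0.0, -0.0]
contact_force: [0.6, -0.1, -2.5]
gripper_width: 15.0
grasp_force: 59.9
```

>>> send_rows --series '[[[0,11,0],[0,0,0],0],[[0,11,0],[0,0,0],0],[[0,11,0],[0,0,0],0],[[0,11,0],[0,0,0],0],[[0,11,0],[0,0,0],0],[[0,11,0],[0,0,0],0],[[0,11,0],[0,0,0],0],[[0,11,0],[0,0,0],0]]'

```text
clock: 23.45
position: [503.7, 47.0, 139.4]
ee_rot: [0.741, -0.671, -0.0, 0.0]
contact_force: [-0.2, 0.0, -2.6]
gripper_width: 15.0
grasp_force: 60.0
```

>>> send_rows --series '[[[0,10,0],[0,0,0],0],[[0,0,0],[0,0,0],0],[[0,0,0],[0,0,0],0],[[0,0,0],[0,0,0],0]]'

```text
clock: 23.85
position: [495.4, 46.3, 139.6]
ee_rot: [0.741, -0.671, 0.0, -0.0]
contact_force: [-1.1, 0.1, -2.7]
gripper_width: 14.8
grasp_force: 59.9
```

```bash
cat >> h.py <<'E'
HO=np.array([629,356.]);HY=.126
def H(x,y=0): return HO+np.array([x*np.cos(HY)-y*np.sin(HY),x*np.sin(HY)+y*np.cos(HY)])
E
python3 - <<'E'
from h import *
s=monitor.read_state();print(s["contact_force"])
pi=np.pi;x,y,z=s["position"];R=Rot.from_quat(s["ee_rot"])
# scraper sole z = TCP-75; entry sole 138 -> TCP 213 ; stop outside tips first
plan(((x,y,z+95),R,7),((*H(-175),234),pi+HY,15),((*H(-150),213),pi+HY,4),((*H(-50),213),pi+HY,10))
E
```

```text
[-1.0672687   0.13709175 -2.69956676]
now [495.4  46.3 139.6] w 14.8
7 x [-0.0, -0.0, -13.6] [0.0, 0.0, 0.0] max 13.6 0.0
15 x [-19.4, 0.5, 0.0] [-0.0, 0.0, -0.002] max 19.4 0.1
4 x [-0.0, -6.2, 5.2] [0.0, 0.0, 0.0] max 8.2 0.0
10 x [-0.0, -10.0, 0.0] [0.0, 0.0, 0.0] max 10.0 0.0
```

>>> send_rows --series '[[[0,0,-13.6],[0,0,0],0],[[0,0,-13.6],[0,0,0],0],[[0,0,-13.6],[0,0,0],0],[[0,0,-13.6],[0,0,0],0],[[0,0,-13.6],[0,0,0],0],[[0,0,-13.6],[0,0,0],0],[[0,0,-13.6],[0,0,0],0]]'

```text
clock: 24.55
position: [495.1, 46.2, 235.0]
ee_rot: [0.741, -0.671, -0.0, 0.0]
contact_force: [0.6, -0.6, -3.4]
gripper_width: 14.5
grasp_force: 59.9
```

>>> send_rows --series '[[[-19.4,0.5,0],[0,0,-0.002],0],[[-19.4,0.5,0],[0,0,-0.002],0],[[-19.4,0.5,0],[0,0,-0.002],0],[[-19.4,0.5,0],[0,0,-0.002],0],[[-19.4,0.5,0],[0,0,-0.002],0],[[-19.4,0.5,0],[0,0,-0.002],0],[[-19.4,0.5,0],[0,0,-0.002],0],[[-19.4,0.5,0],[0,0,-0.002],0]]'

```text
clock: 25.35
position: [474.5, 201.0, 234.4]
ee_rot: [0.747, -0.665, -0.0, 0.0]
contact_force: [0.2, -0.2, -3.2]
gripper_width: 14.9
grasp_force: 59.9
```

>>> send_rows --series '[[[-19.4,0.5,0],[0,0,-0.002],0],[[-19.4,0.5,0],[0,0,-0.002],0],[[-19.4,0.5,0],[0,0,-0.002],0],[[-19.4,0.5,0],[0,0,-0.002],0],[[-19.4,0.5,0],[0,0,-0.002],0],[[-19.4,0.5,0],[0,0,-0.002],0],[[-19.4,0.5,0],[0,0,-0.002],0],[[0,0,0],[0,0,0],0]]'

```text
clock: 26.15
position: [454.3, 337.3, 234.3]
ee_rot: [0.752, -0.659, -0.0, -0.0]
contact_force: [-0.4, -0.2, -3.3]
gripper_width: 14.9
grasp_force: 59.9
```

```bash
python3 - <<'E'
from h import *
s=monitor.read_state();c=camera_info("wrist");w=get_image("wrist")[:,:,::-1];t=get_image("top")[:,:,::-1];sd=get_image("side")[:,:,::-1]
np.savez("w8.npz",R=c["R"],t=c["t"]);
C=lambda i,x0,y0,x1,y1,W,Hh:cv2.resize(i[y0:y1,x0:x1],(W,Hh),interpolation=cv2.INTER_CUBIC)
m=np.zeros((600,800,3),np.uint8)
m[:330,:390]=C(t,235,200,365,310,390,330)
m[:250,400:800]=C(w,0,0,640,400,400,250)
m[330:600,:270]=C(t,140,150,230,240,270,270)
m[260:600,400:800]=C(sd,200,180,400,350,400,340)
cv2.imwrite("pics/m8.png",m);cv2.imwrite("pics/w8.png",w);cv2.imwrite("pics/t8.png",t)
T=camera_info("top");S=camera_info("side")
P=[(*H(-100,-32),205),(*H(-100,32),205),(*H(-100,-32),185),(*H(-100,32),185),(*H(36,-32),185),(*H(36,32),185)]
print("wrist",proj(c,P).round().tolist());print("top",proj(T,P).round(1).tolist())
# red pixels centroid at tips via code
for n,i,cc in(("w",w,c),("t",t,T)):
    b,g,r=[i[:,:,k].astype(int) for k in range(3)];k=(r>120)&(g<80)&(b<80)
    N,l,st,ce=cv2.connectedComponentsWithStats(k.astype(np.uint8));print(n,[st[j].tolist() for j in range(1,N) if st[j][4]>15])
pi=np.pi
plan(((*H(-175),234),pi+HY,2),((*H(-150),213),pi+HY,4),((*H(-50),213),pi+HY,10))
E
```

```text
wrist [[194.0, 187.0], [207.0, 280.0], [206.0, 178.0], [217.0, 265.0], [18.0, 179.0], [43.0, 261.0]]
top [[193.2, 221.5], [169.1, 223.9], [195.7, 222.1], [172.0, 224.5], [192.8, 171.8], [169.5, 174.3]]
w [[42, 0, 6, 27, 135], [67, 0, 4, 22, 22], [469, 0, 19, 46, 367], [481, 0, 31, 83, 1124], [548, 0, 53, 103, 758], [594, 0, 46, 52, 639], [14, 14, 14, 9, 21], [582, 30, 6, 14, 34], [358, 34, 12, 15, 56], [567, 53, 27, 42, 51], [8, 73, 206, 124, 3187], [147, 72, 51, 51, 453], [209, 72, 12, 46, 283], [79, 77, 24, 6, 40], [73, 78, 65, 81, 1701], [0, 83, 5, 34, 87], [217, 92, 43, 211, 3883], [558, 96, 9, 19, 19], [557, 116, 3, 16, 16], [0, 123, 6, 36, 118], [69, 128, 4, 19, 43], [549, 160, 22, 52, 134], [588, 204, 18, 9, 29], [200, 212, 11, 9, 18], [513, 212, 15, 38, 77], [81, 218, 6, 7, 18], [141, 218, 39, 9, 51], [106, 220, 12, 34, 110], [35, 225, 187, 66, 3027], [574, 227, 21, 23, 29], [51, 234, 8, 20, 45], [618, 243, 22, 18, 38], [597, 253, 43, 90, 926], [508, 276, 44, 46, 194], [495, 279, 13, 38, 120], [80, 283, 65, 103, 1490], [11, 284, 55, 116, 2092], [178, 290, 17, 6, 20], [114, 29
[... 911 characters left out ...]
11, 5, 26], [268, 311, 18, 3, 27], [240, 313, 17, 2, 18], [347, 312, 11, 4, 17], [569, 319, 15, 16, 147], [203, 321, 25, 3, 34], [119, 324, 399, 76, 10907], [349, 325, 18, 2, 19], [527, 334, 9, 8, 25], [554, 338, 30, 13, 232], [184, 346, 19, 2, 31], [544, 352, 40, 12, 167], [147, 357, 51, 19, 377], [523, 360, 15, 4, 28], [418, 364, 81, 9, 256], [556, 365, 28, 19, 271], [425, 373, 77, 9, 387], [129, 380, 42, 20, 254], [525, 381, 9, 4, 19], [468, 383, 44, 3, 69], [483, 384, 101, 16, 753], [456, 393, 15, 2, 29]]
now [454.3 334.6 234.4] w 14.8
2 x [0.4, -0.5, 0.2] [0.0, -0.0, 0.002] max 0.6 0.1
4 x [-0.0, -6.2, 5.2] [0.0, 0.0, 0.0] max 8.2 0.0
10 x [-0.0, -10.0, 0.0] [0.0, 0.0, 0.0] max 10.0 0.0
```

View pics/m8.png

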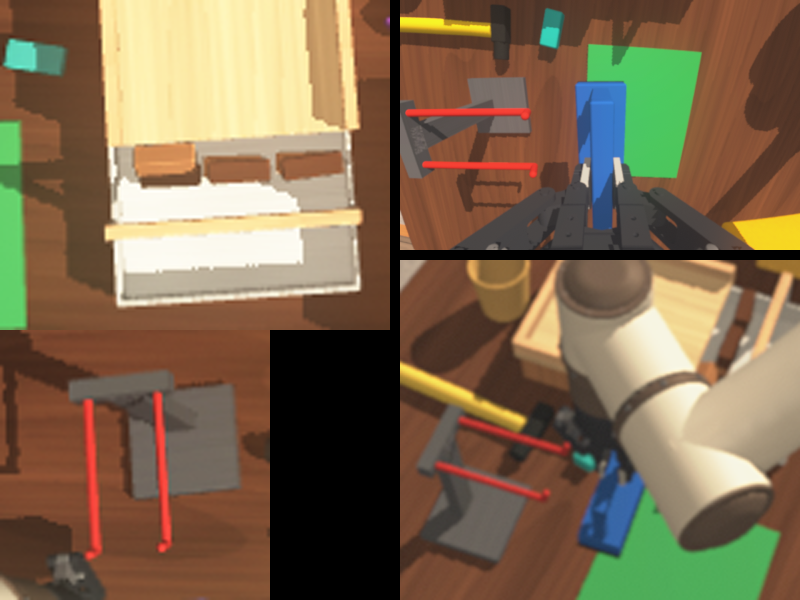

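All the chips are off the board. The scoop shows three stacks under the edge: orange on dark at (165,165), and dark at (237,168) and (310,165). The prong tips are at top-view (194,222) and (171,225), which agrees with the hook estimate. I hang the scraper next.

>>> send_rows --series '[[[0.8,-6,5.2],[0,0,0.004],0],[[0,-6.2,5.2],[0,0,0],0],[[0,-6.2,5.2],[0,0,0],0],[[0,-6.2,5.2],[0,0,0],0],[[0,0,0],[0,0,0],0]]'

```text
clock: 26.8
position: [479.6, 336.2, 212.3]
ee_rot: [0.749, -0.662, -0.0, 0.001]
contact_force: [0.6, -0.1, -3.2]
gripper_width: 15.0
grasp_force: 59.9
```

>>> send_rows --series '[[[0,-10,0],[0,0,0],0],[[0,-10,0],[0,0,0],0],[[0,-10,0],[0,0,0],0],[[0,-10,0],[0,0,0],0],[[0,-10,0],[0,0,0],0]]'

```text
clock: 27.3
position: [529.7, 343.1, 213.8]
ee_rot: [0.75, -0.662, 0.0, -0.0]
contact_force: [-0.0, -0.0, -3.0]
gripper_width: 14.6
grasp_force: 60.0
```

>>> send_rows --series '[[[0,-10,0],[0,0,0],0],[[0,-10,0],[0,0,0],0],[[0,-10,0],[0,0,0],0],[[0,-10,0],[0,0,0],0],[[0,-10,0],[0,0,0],0],[[0,0,0],[0,0,0],0]]'

```text
clock: 27.9
position: [579.5, 349.3, 213.3]
ee_rot: [0.75, -0.662, 0.0, -0.0]
contact_force: [-0.4, -0.9, -3.6]
gripper_width: 15.2
grasp_force: 59.9
```

```bash
python3 - <<'E'
from h import *
s=monitor.read_state();print(s["contact_force"],H(-50));plan(((*H(-50),180),np.pi+HY,8))
E
```

```text
[-0.40436555 -0.86739794 -3.58631177] [579.39637518 349.71665657]
now [579.5 349.3 213.3] w 15.2
8 x [-0.1, 0.0, 4.2] [-0.0, -0.0, -0.0] max 4.2 0.0
```

>>> send_rows --series '[[[0,0,5],[0,0,0],0],[[0,0,5],[0,0,0],0],[[0,0,5],[0,0,0],0],[[0,0,5],[0,0,0],0],[[0,0,5],[0,0,0],0],[[0,0,4],[0,0,0],0],[[0,0,2],[0,0,0],0],[[0,0,1],[0,0,0],0]]'

```text
clock: 28.7
position: [578.2, 349.1, 181.5]
ee_rot: [0.75, -0.662, 0.0, 0.0]
contact_force: [0.2, -0.6, -3.3]
gripper_width: 14.9
grasp_force: 59.9
```

>>> send_rows --series '[[[0,0,1],[0,0,0],0],[[0,0,0],[0,0,0],0]]'

```text
clock: 28.9
position: [578.3, 349.2, 180.8]
ee_rot: [0.75, -0.662, -0.0, -0.0]
contact_force: [0.2, -0.4, -2.8]
gripper_width: 14.8
grasp_force: 59.9
```

>>> send_rows --series '[[[0,0,1],[0,0,0],0],[[0,0,1],[0,0,0],0],[[0,0,0],[0,0,0],0]]'

```text
clock: 29.2
position: [578.3, 349.2, 178.9]
ee_rot: [0.75, -0.662, 0.0, -0.0]
contact_force: [0.3, -0.6, -2.1]
gripper_width: 15.1
grasp_force: 60.0
```

>>> send_rows --series '[[[0,0,1],[0,0,0],0],[[0,0,0],[0,0,0],0]]'

```text
clock: 29.4
position: [578.4, 349.2, 178.7]
ee_rot: [0.75, -0.661, 0.0, -0.0]
contact_force: [-1.6, -0.5, 0.6]
gripper_width: 15.0
grasp_force: 60.4
```

It is in contact with the prongs. I release slowly and rise.

>>> send_rows --series '[[[0,0,0],[0,0,0],18],[[0,0,0],[0,0,0],22],[[0,0,0],[0,0,0],30],[[0,0,0],[0,0,0],45],[[0,0,0],[0,0,0],45],[[0,0,-5],[0,0,0],45],[[0,0,-10],[0,0,0],45],[[0,0,-15],[0,0,0],45]]'

```text
clock: 30.2
position: [578.1, 349.0, 208.1]
ee_rot: [0.75, -0.662, -0.0, 0.001]
contact_force: [0.1, 0.3, 0.0]
gripper_width: 44.8
grasp_force: 0.0
```

>>> send_rows --series '[[[0,0,-20],[0,0,0],45],[[0,0,-20],[0,0,0],45],[[0,0,-20],[0,0,0],45],[[0,0,0],[0,0,0],85]]'

```text
clock: 30.6
position: [579.8, 350.0, 272.8]
ee_rot: [0.75, -0.661, 0.001, -0.004]
contact_force: [-0.3, -0.3, 1.6]
gripper_width: 58.0
grasp_force: 0.0
```

```bash
python3 - <<'E'
from h import *
pi=np.pi;s=monitor.read_state();print(s["contact_force"])
t=get_image("top");sd=get_image("side");cv2.imwrite("pics/t9.png",t[:,:,::-1]);cv2.imwrite("pics/s9.png",sd[:,:,::-1])
# blue blob
for n,i in(("top",t),("side",sd)):
    r,g,b=[i[:,:,k].astype(int) for k in range(3)];k=((b>g*1.25)&(b>r*1.6)&(b>60)).astype(np.uint8)
    N,l,st,ce=cv2.connectedComponentsWithStats(k);c=camera_info(n)
    print(n,[(st[j].tolist(),ce[j].round().tolist()) for j in range(1,N) if st[j][4]>30]);print(proj(c,[(*H(-50,59),196),(*H(-50,-59),196),(*H(-50,62),104),(*H(-50,-62),104),(*H(-50),150)]).round().tolist())
print(B(-202,0))
plan(((480,200,265),pi+.11,8),((402.8,-4.7,200),pi+BY,9),((402.8,-4.7,85),pi+BY,8))
E
```

```text
[-0.29875493 -0.27259629  1.58617217]
top [([165, 196, 50, 23, 745], [192.0, 207.0])]
[[160.0, 206.0], [203.0, 202.0], [172.0, 210.0], [214.0, 206.0], [187.0, 206.0]]
side [([242, 294, 27, 27, 474], [255.0, 307.0])]
[[247.0, 301.0], [267.0, 258.0], [251.0, 320.0], [271.0, 276.0], [260.0, 289.0]]
[403.43010135  -4.36222761]
now [578.2 349.3 268.7] w 72.9
8 x [17.1, 14.4, 0.4] [-0.0, 0.0, 0.002] max 22.3 0.1
9 x [21.7, 10.9, 7.2] [0.0, 0.0, 0.002] max 25.4 0.1
8 x [0.0, 0.0, 14.4] [0.0, 0.0, 0.0] max 14.4 0.0
```

>>> send_rows --series '[[[17.1,14.4,0.4],[0,0,0.002],85],[[17.1,14.4,0.4],[0,0,0.002],85],[[17.1,14.4,0.4],[0,0,0.002],85],[[17.1,14.4,0.4],[0,0,0.002],85],[[17.1,14.4,0.4],[0,0,0.002],85],[[17.1,14.4,0.4],[0,0,0.002],85],[[17.1,14.4,0.4],[0,0,0.002],85],[[17.1,14.4,0.4],[0,0,0.002],85]]'

```text
clock: 31.5
position: [478.8, 198.7, 263.5]
ee_rot: [0.745, -0.668, -0.0, 0.001]
contact_force: [0.1, -0.1, 0.0]
gripper_width: 84.9
grasp_force: 0.0
```

```bash
python3 - <<'E'
from h import *
pi=np.pi
t=get_image("top");sd=get_image("side");cv2.imwrite("pics/t10.png",t[:,:,::-1]);cv2.imwrite("pics/s10.png",sd[:,:,::-1])
a=cv2.imread("pics/t8.png");b=t[:,:,::-1]
d=cv2.absdiff(a,b).max(2)[240:310,265:365];print("changed px in scoop region",(d>40).sum())
tm=a[245:305,270:360];r=cv2.matchTemplate(np.ascontiguousarray(b[225:325,245:385]),tm,cv2.TM_CCOEFF_NORMED);print(cv2.minMaxLoc(r),"expect (25,20)")
for n,i in(("top",t),("side",sd)):
    r,g,b=[i[:,:,k].astype(int) for k in range(3)];k=((b>g*1.25)&(b>r*1.6)&(b>60)).astype(np.uint8)
    N,l,st,ce=cv2.connectedComponentsWithStats(k);print(n,[(st[j].tolist(),ce[j].round().tolist()) for j in range(1,N) if st[j][4]>30])
plan(((402.8,-4.7,200),pi+BY,9),((402.8,-4.7,85),pi+BY,8))
E
```

```text
changed px in scoop region 0
(-0.24764549732208252, 0.9997113943099976, (0, 0), (25, 20)) expect (25,20)
top [([160, 196, 54, 20, 666], [191.0, 205.0])]
side [([242, 256, 38, 65, 1121], [260.0, 291.0])]
now [478.1 197.7 264.1] w 85.1
9 x [21.5, 10.6, 7.1] [0.0, -0.0, 0.001] max 25.0 0.1
8 x [0.0, 0.0, 14.4] [0.0, 0.0, 0.0] max 14.4 0.0
```

The scoop is unmoved and the scraper hangs where predicted. I go to grip the scoop.

>>> send_rows --series '[[[21.5,10.6,7.1],[0,0,0.001],85],[[21.5,10.6,7.1],[0,0,0.001],85],[[21.5,10.6,7.1],[0,0,0.001],85],[[21.5,10.6,7.1],[0,0,0.001],85],[[21.5,10.6,7.1],[0,0,0.001],85],[[21.5,10.6,7.1],[0,0,0.001],85],[[21.5,10.6,7.1],[0,0,0.001],85],[[21.5,10.6,7.1],[0,0,0.001],85]]'

```text
clock: 32.4
position: [413.4, 19.2, 207.0]
ee_rot: [0.742, -0.67, -0.0, 0.0]
contact_force: [0.7, -0.6, 0.4]
gripper_width: 85.1
grasp_force: 0.0
```

>>> send_rows --series '[[[21.5,10.6,7.1],[0,0,0.001],85],[[0,0,16],[0,0,0],85],[[0,0,16],[0,0,0],85],[[0,0,16],[0,0,0],85],[[0,0,16],[0,0,0],85],[[0,0,16],[0,0,0],85],[[0,0,16],[0,0,0],85],[[0,0,14],[0,0,0],85]]'

```text
clock: 33.2
position: [405.3, -2.5, 89.5]
ee_rot: [0.742, -0.671, -0.0, 0.001]
contact_force: [0.4, -0.2, 0.5]
gripper_width: 85.0
grasp_force: 0.0
```

>>> send_rows --series '[[[0,0,4],[0,0,0],85],[[0,0,0],[0,0,0],30],[[0,0,0],[0,0,0],0],[[0,0,0],[0,0,0],0],[[0,0,0],[0,0,0],0],[[0,0,0],[0,0,0],0],[[0,0,0],[0,0,0],0],[[0,0,0],[0,0,0],0]]'

```text
clock: 34.0
position: [404.8, -2.8, 87.1]
ee_rot: [0.742, -0.671, -0.0, 0.0]
contact_force: [-4.1, -0.3, 5.4]
gripper_width: 12.6
grasp_force: 60.0
```

```bash
cat >> h.py <<'E'
def tilt(yaw,th):
    """tool down at yaw (y = -scoop x), then nose of scoop down by th"""
    return down(yaw)*Rot.from_rotvec([-th,0,0])
E
python3 - <<'E'
from h import *
pi=np.pi
s=monitor.read_state();p=s["position"];print(s["gripper_width"],s["grasp_force"],s["contact_force"],s["joints"].round(2))
q=p+np.r_[-38*np.cos(BY),-38*np.sin(BY),1]
q2=q+[0,0,4]
q3=q+[0,0,170]
plan((p+[0,0,1],pi+BY,1),(q,pi+BY,10),(q2,tilt(pi+BY,-.15),4),(q3,tilt(pi+BY,-.15),12))
E
```

```text
12.573761305725453 60.03545701503754 [-4.08572729 -0.29545152  5.37884104] [ 0.4   0.2  -0.7  -0.   -0.67 -0.3 ]
now [404.8  -2.8  87.1] w 12.6
1 x [0.0, 0.0, -1.0] [0.001, -0.0, 0.004] max 1.0 0.2
10 x [0.0, 3.8, 0.0] [0.0, 0.0, 0.0] max 3.8 0.0
4 x [-0.0, -0.1, -1.0] [0.038, -0.0, -0.0] max 1.0 2.1
12 x [0.0, -2.1, -13.7] [0.0, 0.0, 0.0] max 13.8 0.0
```

>>> send_rows --series '[[[0,0,-1],[0,0,0.004],0],[[0,1,-0.5],[0,0,0],0],[[0,2,0],[0,0,0],0],[[0,3,0],[0,0,0],0],[[0,4,0],[0,0,0],0],[[0,4,0],[0,0,0],0],[[0,4,0],[0,0,0],0],[[0,4,0],[0,0,0],0]]'

```text
clock: 34.8
position: [383.0, -4.8, 88.2]
ee_rot: [0.74, -0.672, 0.0, -0.0]
contact_force: [0.0, -0.1, -5.1]
gripper_width: 13.0
grasp_force: 59.8
```

>>> send_rows --series '[[[0,4,0],[0,0,0],0],[[0,4,0],[0,0,0],0],[[0,4,0],[0,0,0],0],[[0,2,0],[0,0,0],0],[[0,1,0],[0,0,0],0],[[0,0,0],[0,0,0],0]]'

```text
clock: 35.4
position: [368.5, -6.2, 88.3]
ee_rot: [0.74, -0.672, 0.0, -0.0]
contact_force: [-0.1, -0.0, -5.1]
gripper_width: 12.9
grasp_force: 59.8
```

```bash
python3 - <<'E'
from h import *
pi=np.pi
s=monitor.read_state();p=s["position"];print(s["contact_force"])
t=get_image("top")[:,:,::-1];sd=get_image("side")[:,:,::-1]
C=lambda i,x0,y0,x1,y1,W,Hh:cv2.resize(i[y0:y1,x0:x1],(W,Hh),interpolation=cv2.INTER_CUBIC)
m=np.hstack([C(t,235,200,365,330,400,400),C(sd,260,150,400,290,400,400)]);cv2.imwrite("pics/m11.png",m)
# chip-coloured pixels in scoop region
x0,y0=235,240;c=t[y0:330,x0:365].astype(int);
print(s["joints"].round(2))
R=Rot.from_quat(s["ee_rot"])
plan((p+[0,0,150],R,10),((400,-200,p[2]+190),pi+.09,11))
E
```

```text
[-0.06402871 -0.02812975 -5.0713514 ]
[ 0.43  0.13 -0.78  0.   -0.65 -0.34]
now [368.8  -6.1  88.3] w 12.8
10 x [0.0, 0.0, -15.0] [-0.0, -0.0, 0.0] max 15.0 0.0
11 x [17.8, -1.2, -3.6] [-0.0, 0.0, 0.001] max 18.2 0.0
```

The wrist load of 5.1 N against about 3.4 N empty corresponds to all six chips. I lift and carry it to the bin.

>>> send_rows --series '[[[0,0,-5],[0,0,0],0],[[0,0,-10],[0,0,0],0],[[0,0,-20],[0,0,0],0],[[0,0,-25],[0,0,0],0],[[0,0,-25],[0,0,0],0],[[0,0,-25],[0,0,0],0],[[0,0,-25],[0,0,0],0],[[4,0,-15],[0,0,0],0]]'

```text
clock: 36.3
position: [369.5, -9.9, 240.4]
ee_rot: [0.74, -0.672, 0.001, -0.002]
contact_force: [0.5, -0.4, -5.9]
gripper_width: 12.7
grasp_force: 59.8
```

>>> send_rows --series '[[[9,-1,-7],[0,0,0.001],0],[[14,-1,-3.6],[0,0,0.001],0],[[18,-1.2,-3.6],[0,0,0.001],0],[[22,-1.2,-3.6],[0,0,0.001],0],[[22,-1.2,-3.6],[0,0,0.001],0],[[22,-1.2,-3.6],[0,0,0.001],0],[[22,-1.2,-3.6],[0,0,0.001],0],[[22,-1.2,-3.6],[0,0,0.001],0]]'

```text
clock: 37.1
position: [391.2, -161.0, 269.5]
ee_rot: [0.737, -0.676, -0.001, 0.001]
contact_force: [-0.0, -0.5, -4.9]
gripper_width: 12.8
grasp_force: 59.8
```

>>> send_rows --series '[[[22,-1.2,-3.6],[0,0,0.001],0],[[16,-1,0],[0,0,0.001],0],[[8,0,0],[0,0,0.001],0],[[3,0,0],[0,0,0],0],[[0,0,0],[0,0,0],0]]'

```text
clock: 37.6
position: [397.9, -208.3, 273.4]
ee_rot: [0.736, -0.677, -0.001, 0.0]
contact_force: [0.1, 0.1, -6.0]
gripper_width: 13.4
grasp_force: 59.8
```

```bash
cat >> h.py <<'E'
def tcp(L,yaw,th):
    """TCP for scoop lip at L, scoop yaw, nose-down th"""
    R=tilt(np.pi+yaw,th);x=np.array([np.cos(yaw)*np.cos(th),np.sin(yaw)*np.cos(th),-np.sin(th)]);tz=R.apply([0,0,1]);z=-tz
    G=np.array(L)-95*x+101*z
    return G+19*tz,R
E
python3 - <<'E'
from h import *
pi=np.pi
s=monitor.read_state();p=s["position"];print(s["contact_force"],s["joints"].round(2))
L=np.array([379-45,-346.5-4,155.])
w=[]
for th,n in((0,12),(.3,5),(.6,6),(1.0,8)):
    q,R=tcp(L,.08,th);w.append((q,R,n));print(th,q.round())
plan(*w)
E
```

```text
[ 0.12326563  0.07529769 -5.9646177 ] [-0.12  0.05 -0.32 -0.   -1.2   0.2 ]
0 [ 239. -358.  237.]
0.3 [ 268. -356.  261.]
0.6 [ 302. -353.  276.]
1.0 [ 352. -349.  279.]
now [ 397.9 -208.3  273.4] w 13.4
12 x [11.4, 14.2, 3.0] [0.0, 0.0, 0.0] max 18.4 0.0
5 x [0.0, -5.1, -5.5] [-0.06, -0.0, 0.0] max 7.5 3.4
6 x [0.0, -4.2, -4.6] [-0.05, 0.0, -0.0] max 6.3 2.9
8 x [-0.0, -4.2, -4.6] [-0.05, 0.0, 0.0] max 6.3 2.9
```

>>> send_rows --series '[[[3,3,1],[0,0,0],0],[[6,7,2],[0,0,0],0],[[9,11,3],[0,0,0],0],[[12,15,3],[0,0,0],0],[[14,18,4],[0,0,0],0],[[14,18,4],[0,0,0],0],[[14,18,4],[0,0,0],0],[[14,18,4],[0,0,0],0]]'

```text
clock: 38.4
position: [296.3, -303.8, 248.8]
ee_rot: [0.737, -0.676, -0.0, 0.0]
contact_force: [0.1, -0.3, -5.1]
gripper_width: 12.8
grasp_force: 59.8
```

>>> send_rows --series '[[[14,18,4],[0,0,0],0],[[14,18,3],[0,0,0],0],[[12,14,2],[0,0,0],0],[[8,8,1],[0,0,0],0],[[3,4,1],[0,0,0],0],[[0,0,0],[0,0,0],0]]'

```text
clock: 39.0
position: [240.1, -359.4, 237.9]
ee_rot: [0.736, -0.677, -0.0, -0.0]
contact_force: [-0.1, -0.4, -5.6]
gripper_width: 12.4
grasp_force: 59.8
```

>>> send_rows --series '[[[0,-5.1,-5.5],[-0.06,0,0],0],[[0,-5.1,-5.5],[-0.06,0,0],0],[[0,-5.1,-5.5],[-0.06,0,0],0],[[0,-5.1,-5.5],[-0.06,0,0],0],[[0,-5.1,-5.5],[-0.06,0,0],0]]'

```text
clock: 39.5
position: [270.6, -356.5, 262.6]
ee_rot: [0.729, -0.668, -0.101, 0.11]
contact_force: [0.7, 0.4, -5.0]
gripper_width: 13.0
grasp_force: 59.8
```

```bash
cat >> h.py <<'E'
def where():
    s=monitor.read_state();R=Rot.from_quat(s["ee_rot"]);tx,ty,tz=R.as_matrix().T
    th=np.arccos(-tz[2]);L=s["position"]-19*tz+95*(-ty)+101*tz
    d=L[:2]-[379,-346.5];print("tilt",th.round(3),"lip",L.round(),"in bin",(d[0]*np.cos(.08)+d[1]*np.sin(.08)).round(),(-d[0]*np.sin(.08)+d[1]*np.cos(.08)).round(),"F",s["contact_force"].round(1),"j",s["joints"].round(2))
E
python3 - <<'E'
from h import *
where();L=np.array([379-45,-346.5-4,155.]);w=[]
for th,n in((.6,6),(1.0,8)):
    q,R=tcp(L,.08,th);w.append((q,R,n))
plan(*w)
E
```

```text
tilt 0.3 lip [ 337. -351.  156.] in bin -42.0 -1.0 F [ 0.7  0.4 -5. ] j [-0.45  0.16 -0.32  0.16 -1.36  0.48]
now [ 270.6 -356.5  262.6] w 13.0
6 x [-0.1, -3.9, -4.3] [-0.05, -0.001, 0.001] max 5.8 2.9
8 x [-0.0, -4.2, -4.6] [-0.05, 0.0, 0.0] max 6.3 2.9
```

Lip 42 mm behind the bin centre, as planned. I continue tipping.

>>> send_rows --series '[[[0,-4,-4.4],[-0.05,0,0],0],[[0,-4,-4.4],[-0.05,0,0],0],[[0,-4,-4.4],[-0.05,0,0],0],[[0,-4,-4.4],[-0.05,0,0],0],[[0,-4,-4.4],[-0.05,0,0],0],[[0,-4,-4.4],[-0.05,0,0],0]]'

```text
clock: 40.1
position: [303.7, -353.9, 276.5]
ee_rot: [0.704, -0.646, -0.198, 0.218]
contact_force: [-0.5, -0.2, -2.7]
gripper_width: 12.8
grasp_force: 60.4
```

>>> send_rows --series '[[[0,-4.2,-4.6],[-0.05,0,0],0],[[0,-4.2,-4.6],[-0.05,0,0],0],[[0,-4.2,-4.6],[-0.05,0,0],0],[[0,-4.2,-4.6],[-0.05,0,0],0],[[0,-4.2,-4.6],[-0.05,0,0],0],[[0,-4.2,-4.6],[-0.05,0,0],0],[[0,-4.2,-4.6],[-0.05,0,0],0],[[0,-4.2,-4.6],[-0.05,0,0],0]]'

```text
clock: 40.9
position: [353.1, -349.7, 278.6]
ee_rot: [0.648, -0.594, -0.322, 0.353]
contact_force: [0.8, -0.1, -3.7]
gripper_width: 12.6
grasp_force: 60.6
```

>>> send_rows --series '[[[0,0,0],[0,0,0],0],[[0,0,0],[0,0,0],0],[[0,0,0],[0,0,0],0],[[0,0,0],[0,0,0],0],[[0,0,0],[0,0,0],0],[[0,0,0],[0,0,0],0]]'

```text
clock: 41.5
position: [350.6, -349.9, 279.4]
ee_rot: [0.646, -0.594, -0.324, 0.353]
contact_force: [0.3, -0.3, -3.9]
gripper_width: 13.1
grasp_force: 60.6
```

```bash
python3 - <<'E'
from h import *
where()
cv2.imwrite("pics/t12.png",get_image("top")[:,:,::-1]);cv2.imwrite("pics/s12.png",get_image("side")[:,:,::-1]);cv2.imwrite("pics/w12.png",get_image("wrist")[:,:,::-1])
L=np.array([379-45,-346.5-4,155.])
w=[]
for th,n in((.5,6),(0,6)):
    q,R=tcp(L+[0,0,8],.08,th);w.append((q,R,n))
pi=np.pi
plan(*w,((400,-200,270),pi+.09,10),((375,0,240),pi+.08,10),((375,200,220),pi+.08,10),((369,352,200),pi+.076,7),((369,352,92),pi+.076,10))
E
```

```text
tilt 0.999 lip [ 333. -351.  155.] in bin -46.0 -1.0 F [ 0.3 -0.3 -3.9] j [-0.28  0.55 -0.07  0.32 -1.91  0.31]
now [ 350.7 -349.9  279.1] w 13.1
6 x [-0.2, 7.4, 7.1] [0.083, -0.001, 0.001] max 10.2 4.8
6 x [0.0, 6.5, 8.2] [0.083, 0.0, 0.0] max 10.5 4.8
10 x [-14.4, -17.3, -2.5] [0.0, 0.0, -0.001] max 22.7 0.1
10 x [-20.1, 0.8, 3.0] [0.0, 0.0, 0.001] max 20.4 0.1
10 x [-19.9, -1.6, 2.0] [0.0, 0.0, 0.0] max 20.1 0.0
7 x [-21.7, -0.8, 2.9] [0.0, 0.0, 0.001] max 21.9 0.0
10 x [0.0, 0.0, 10.8] [0.0, 0.0, 0.0] max 10.8 0.0
```

>>> send_rows --series '[[[0,7.4,7.1],[0.083,0,0],0],[[0,7.4,7.1],[0.083,0,0],0],[[0,7.4,7.1],[0.083,0,0],0],[[0,7.4,7.1],[0.083,0,0],0],[[0,7.4,7.1],[0.083,0,0],0],[[0,7.4,7.1],[0.083,0,0],0]]'

```text
clock: 42.25
position: [289.3, -354.9, 281.1]
ee_rot: [0.714, -0.655, -0.167, 0.182]
contact_force: [0.1, -0.5, -3.4]
gripper_width: 13.0
grasp_force: 60.4
```

>>> send_rows --series '[[[0,6.5,8.2],[0.083,0,0],0],[[0,6.5,8.2],[0.083,0,0],0],[[0,6.5,8.2],[0.083,0,0],0],[[0,6.5,8.2],[0.083,0,0],0],[[0,6.5,8.2],[0.083,0,0],0],[[0,6.5,8.2],[0.083,0,0],0],[[0,0,-15],[0,0,0],0],[[0,0,-10],[0,0,0],0]]'

```text
clock: 43.05
position: [237.6, -359.1, 271.1]
ee_rot: [0.736, -0.677, -0.002, 0.002]
contact_force: [0.8, -0.9, -2.6]
gripper_width: 12.8
grasp_force: 60.4
```

```bash
python3 - <<'E'
from h import *
where();pi=np.pi
plan(((400,-200,280),pi+.09,10),((380,0,240),pi+.08,10))
E
```

```text
tilt 0.006 lip [ 332. -351.  188.] in bin -47.0 -1.0 F [ 0.8 -0.9 -2.6] j [-0.6   0.02 -0.37  0.   -1.19  0.69]
now [ 237.6 -359.1  271.1] w 12.8
10 x [-14.4, -17.6, -0.9] [0.001, 0.0, -0.001] max 22.7 0.0
10 x [-20.1, 0.3, 4.0] [0.0, 0.0, 0.001] max 20.5 0.1
```

>>> send_rows --series '[[[-14.4,-17.6,-0.9],[0,0,0],0],[[-14.4,-17.6,-0.9],[0,0,0],0],[[-14.4,-17.6,-0.9],[0,0,0],0],[[-14.4,-17.6,-0.9],[0,0,0],0],[[-14.4,-17.6,-0.9],[0,0,0],0]]'

```text
clock: 43.55
position: [321.2, -279.2, 274.7]
ee_rot: [0.737, -0.676, -0.002, 0.002]
contact_force: [-0.1, -0.9, -2.6]
gripper_width: 12.7
grasp_force: 60.4
```

>>> send_rows --series '[[[-14.4,-17.6,-0.9],[0,0,0],0],[[-14.4,-17.6,-0.9],[0,0,0],0],[[-14.4,-17.6,-0.9],[0,0,0],0],[[-14.4,-17.6,-0.9],[0,0,0],0],[[-14.4,-17.6,-0.9],[0,0,0],0]]'

```text
clock: 44.05
position: [402.8, -199.9, 278.8]
ee_rot: [0.737, -0.676, -0.002, 0.002]
contact_force: [0.6, -0.1, -3.5]
gripper_width: 13.2
grasp_force: 60.4
```

>>> send_rows --series '[[[-20,0.3,4],[0,0,0],0],[[-20,0.3,4],[0,0,0],0],[[-20,0.3,4],[0,0,0],0],[[-20,0.3,4],[0,0,0],0],[[-20,0.3,4],[0,0,0],0],[[-20,0.3,4],[0,0,0],0],[[-20,0.3,4],[0,0,0],0],[[-20,0.3,4],[0,0,0],0]]'

```text
clock: 44.85
position: [385.9, -40.9, 246.7]
ee_rot: [0.737, -0.676, -0.002, 0.002]
contact_force: [0.0, 0.3, -3.3]
gripper_width: 12.8
grasp_force: 60.4
```

```bash
python3 - <<'E'
from h import *
where();pi=np.pi
cv2.imwrite("pics/t13.png",get_image("top")[:,:,::-1]);cv2.imwrite("pics/s13.png",get_image("side")[:,:,::-1])
plan(((380,100,235),pi+.08,7),((378,230,220),pi+.08,7),((369,349,200),pi+.076,7),((369,349,92),pi+.076,10))
E
```

```text
tilt 0.006 lip [480. -33. 164.] in bin 126.0 305.0 F [ 0.   0.3 -3.3] j [ 0.32 -0.05 -0.49 -0.   -1.13 -0.23]
now [385.6 -40.4 246.4] w 12.8
7 x [-20.0, -0.9, 1.6] [0.001, -0.0, 0.001] max 20.1 0.1
7 x [-18.5, -1.2, 2.1] [0.0, 0.0, 0.0] max 18.7 0.0
7 x [-17.0, -0.0, 2.9] [0.0, 0.0, 0.001] max 17.3 0.0
10 x [0.0, 0.0, 10.8] [0.0, 0.0, 0.0] max 10.8 0.0
```

>>> send_rows --series '[[[-20,-0.9,1.6],[0,0,0.001],0],[[-20,-0.9,1.6],[0,0,0.001],0],[[-20,-0.9,1.6],[0,0,0.001],0],[[-20,-0.9,1.6],[0,0,0.001],0],[[-20,-0.9,1.6],[0,0,0.001],0],[[-20,-0.9,1.6],[0,0,0.001],0],[[-20,-0.9,1.6],[0,0,0.001],0]]'

```text
clock: 45.65
position: [381.1, 98.8, 235.7]
ee_rot: [0.734, -0.679, -0.001, 0.002]
contact_force: [0.1, -0.3, -2.9]
gripper_width: 13.4
grasp_force: 60.4
```

>>> send_rows --series '[[[-18.5,-1.2,2.1],[0,0,0],0],[[-18.5,-1.2,2.1],[0,0,0],0],[[-18.5,-1.2,2.1],[0,0,0],0],[[-18.5,-1.2,2.1],[0,0,0],0],[[-18.5,-1.2,2.1],[0,0,0],0],[[-18.5,-1.2,2.1],[0,0,0],0],[[-18.5,-1.2,2.1],[0,0,0],0]]'

```text
clock: 46.35
position: [379.5, 228.7, 220.8]
ee_rot: [0.734, -0.679, -0.001, 0.002]
contact_force: [0.8, -0.2, -4.0]
gripper_width: 13.1
grasp_force: 60.4
```

>>> send_rows --series '[[[-17,0,2.9],[0,0,0],0],[[-17,0,2.9],[0,0,0],0],[[-17,0,2.9],[0,0,0],0],[[-17,0,2.9],[0,0,0],0],[[-17,0,2.9],[0,0,0],0],[[-17,0,2.9],[0,0,0],0],[[-17,0,2.9],[0,0,0],0],[[0,0,0],[0,0,0],0]]'

```text
clock: 47.15
position: [370.0, 349.0, 199.7]
ee_rot: [0.735, -0.678, -0.001, 0.001]
contact_force: [1.0, -0.8, -4.0]
gripper_width: 13.1
grasp_force: 60.4
```

```bash
python3 - <<'E'
from h import *
pi=np.pi
plan(((369,349,93),pi+.076,10))
t=get_image("top")[:,:,::-1];s=get_image("side")[:,:,::-1]
C=lambda i,x0,y0,x1,y1,W,Hh:cv2.resize(i[y0:y1,x0:x1],(W,Hh),interpolation=cv2.INTER_CUBIC)
m=np.zeros((600,800,3),np.uint8)
m[:300]=C(t,130,150,530,300+0,800,300);m[:300,440:800]=C(t,370,230,500,340,360,300);m[300:,:400]=C(s,370,80,490,210,400,300);m[300:,400:]=C(s,200,200,400,350,400,300);m[:300,:440]=C(t,130,140,360,300,440,300)
cv2.imwrite("pics/m14.png",m)
E
```

```text
now [370.  349.  199.7] w 13.1
10 x [-0.0, 0.1, 10.7] [0.0, -0.0, 0.0] max 10.7 0.0
```

View pics/m14.png

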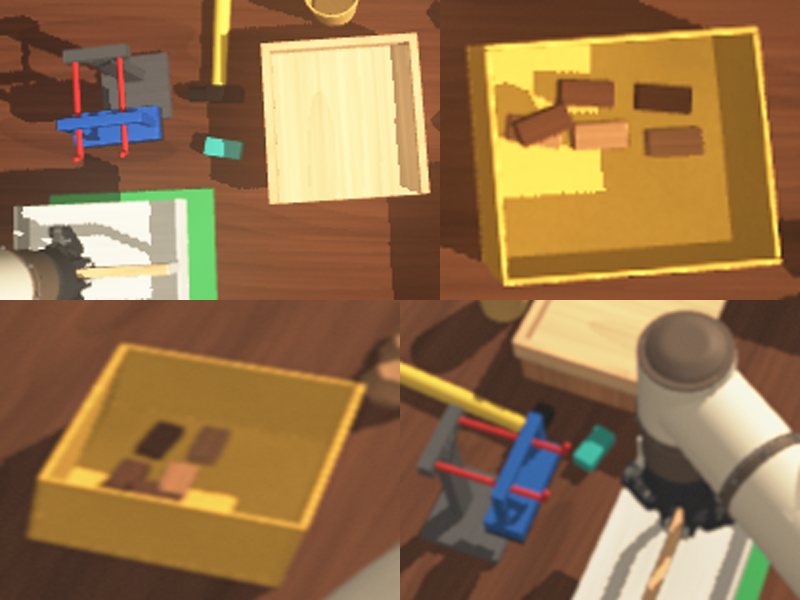

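The bin holds all six chips: five in plain view and an orange one under the tilted chip at (540,130). The board and scoop are empty, and the scraper hangs across both prongs. I set the scoop down on the mat.

>>> send_rows --series '[[[0,0,12],[0,0,0],0],[[0,0,16],[0,0,0],0],[[0,0,16],[0,0,0],0],[[0,0,16],[0,0,0],0],[[0,0,16],[0,0,0],0],[[0,0,14],[0,0,0],0],[[0,0,10],[0,0,0],0],[[0,0,5],[0,0,0],0]]'

```text
clock: 48.05
position: [369.4, 345.7, 94.2]
ee_rot: [0.734, -0.679, -0.001, 0.002]
contact_force: [-0.8, 0.1, -3.3]
gripper_width: 12.6
grasp_force: 60.4
```

>>> send_rows --series '[[[0,0,1.5],[0,0,0],0],[[0,0,1],[0,0,0],0],[[0,0,1],[0,0,0],0],[[0,0,0],[0,0,0],0]]'

```text
clock: 48.45
position: [369.7, 346.9, 92.3]
ee_rot: [0.734, -0.679, -0.001, 0.001]
contact_force: [-0.1, 0.2, -3.7]
gripper_width: 13.1
grasp_force: 60.4
```

>>> send_rows --series '[[[0,0,1],[0,0,0],0],[[0,0,1],[0,0,0],0],[[0,0,0],[0,0,0],0]]'

```text
clock: 48.75
position: [369.7, 346.8, 90.2]
ee_rot: [0.734, -0.679, -0.001, 0.001]
contact_force: [-1.0, -0.4, -1.7]
gripper_width: 12.7
grasp_force: 60.7
```

>>> send_rows --series '[[[0,0,0.7],[0,0,0],0],[[0,0,0],[0,0,0],0]]'

```text
clock: 48.95
position: [369.7, 346.8, 90.1]
ee_rot: [0.734, -0.679, -0.001, 0.001]
contact_force: [-2.6, -2.1, 5.5]
gripper_width: 12.7
grasp_force: 61.6
```

Seated on the mat. I release and retreat.

>>> send_rows --series '[[[0,0,0],[0,0,0],20],[[0,0,0],[0,0,0],50],[[0,0,0],[0,0,0],70],[[0,0,0],[0,0,0],70],[[0,0,-10],[0,0,0],70],[[0,0,-20],[0,0,0],70],[[0,0,-25],[0,0,0],70],[[0,0,-25],[0,0,0],70]]'

```text
clock: 49.75
position: [370.0, 346.6, 170.7]
ee_rot: [0.734, -0.679, -0.001, 0.001]
contact_force: [0.2, -0.2, 0.2]
gripper_width: 69.9
grasp_force: 0.0
```

>>> send_rows --series '[[[0,0,-25],[0,0,0],70],[[0,0,-25],[0,0,0],70],[[20,0,-10],[0,0,0],70],[[25,0,0],[0,0,0],70],[[25,0,0],[0,0,0],70],[[25,0,0],[0,0,0],70],[[25,0,0],[0,0,0],70],[[25,0,0],[0,0,0],70]]'

```text
clock: 50.55
position: [380.9, 200.0, 229.1]
ee_rot: [0.734, -0.679, -0.001, 0.002]
contact_force: [0.3, 0.1, -0.2]
gripper_width: 69.8
grasp_force: 0.0
```

>>> send_rows --series '[[[25,0,0],[0,0,0],70],[[25,0,0],[0,0,0],70],[[20,0,0],[0,0,0],70],[[10,0,0],[0,0,0],70],[[0,0,0],[0,0,0],70],[[0,0,0],[0,0,0],70]]'

```text
clock: 51.15
position: [387.7, 122.4, 229.2]
ee_rot: [0.734, -0.679, -0.001, 0.001]
contact_force: [-0.1, 0.1, -0.8]
gripper_width: 69.8
grasp_force: 0.0
```

```bash
python3 - <<'E'
from h import *
s=monitor.read_state();print(s["contact_force"])
T=camera_info("top");t=get_image("top")
tm=cv2.imread("pics/top0.png")[242:317,148:250]
d=t[:,:,::-1]
hsv=cv2.cvtColor(t,cv2.COLOR_RGB2HSV)[235:325,140:255]
# handle bar: tan pixels inside mat/scoop region
k=((hsv[:,:,0]>8)&(hsv[:,:,0]<25)&(hsv[:,:,1]>60)&(hsv[:,:,1]<140)&(hsv[:,:,2]>140)).astype(np.uint8)
N,l,st,ce=cv2.connectedComponentsWithStats(k);print([(st[j].tolist(),(ce[j]+[140,235]).round(1).tolist()) for j in range(1,N) if st[j][4]>40])
G=np.array([369.7,347,107]);y=np.array([-np.sin(.08),np.cos(.08),0])
print(proj(T,[G-119*y,G,G+119*y]).round(1).tolist())
for n,i in(("top",t),("side",get_image("side"))):
    r,g,b=[i[:,:,k].astype(int) for k in range(3)];k=((b>g*1.25)&(b>r*1.6)&(b>60)).astype(np.uint8)
    N,l,st,ce=cv2.connectedComponentsWithStats(k);print(n,[(st[j].tolist(),ce[j].round().tolist()) for j in range(1,N) if st[j][4]>30])
a=cv2.imread("pics/top0.png");print("bystander diffs",[(cv2.absdiff(a[y0:y1,x0:x1],d[y0:y1,x0:x1]).max(2)>60).sum() for x0,y0,x1,y1 in((238,105,256,180),(285,115,322,155),(365,135,435,178))])
E
```

```text
[-0.12371434  0.13145509 -0.83436207]
[([5, 34, 110, 56, 2606], [217.8, 298.0])]
[[230.7, 280.4], [188.8, 282.2], [147.6, 283.9]]
top [([160, 196, 55, 22, 789], [190.0, 207.0])]
side [([242, 256, 38, 65, 1129], [260.0, 291.0])]
bystander diffs [np.int64(0), np.int64(0), np.int64(0)]
```

```bash
python3 -c "
from bench import job_done;print(job_done())"
```

```text
the job is handed in; nothing more can be done
None
```

I handed the job in at about 51 s: in the last picture all six chips were in the bin and the scraper hung across both prongs. The scoop then went down flat on its mat, going by the force and pose readings, and the mallet, pot and stones had not moved; the judge gave no verdict.

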